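# Tip the tray of reject ceramics into the scrap crate

### The job

Lift the green tray of reject ceramics by its yellow handle and tip all four pieces out of it into the white scrap crate, letting none fall outside it. Then set the empty tray down, without dropping it, upright in the middle of the plywood board and square with it (either way round), and let go. Leave the other pottery where it stands.

Things in the scene. Friction and masses are not known exactly. Their poses are not given: they have to be found in the camera images.
- tray_mid (a point): Loose green scoop tray, 190 mm long (x) by 152 wide (y), walls 45 high, 4 thick, 0.2-0.4 kg. Point: half-way along, on the centre line, 22.5 mm above the underside. +x: pouring end, z up. At +x no end wall: the floor ramps up over the last 45 mm to a lip 18 mm high; the -x end has a full wall.
- tray_grip (a point): Centre of the tray's yellow crossbar, the place to grip; axes as tray. 18 mm behind (-x of) the tray's middle, 115 mm above its underside. Bar along tray y, 140 mm clear, 14 thick, 22 deep, rigid with the tray. It leans 25 deg back (top towards -x): fingers fit it pointing down and 25 deg towards +x, closing across it.
- tray_spout (a point): Middle of the tray's pouring lip: 95 mm ahead (+x) of the tray's middle, 18 mm above its underside; axes as the tray.
- bin: The scrap crate: white, slotted, blue-rimmed, open-topped, fixed to the bench. 240 mm (x) by 220 mm (y), 120 mm high, walls and floor 6 mm. Origin: centre of its underside, on the bench; z up.
- board: The return board: bare plywood, 280 mm (x) by 220 mm (y), 12 mm thick, fixed flat on the bench, with a blue painted outline of 206 by 170 mm in its middle. Origin: centre of its underside; z up.
- piece0_mid (a point): Reject ceramic piece in the tray: a terracotta six-sided pot foot, 60 mm across, 44 mm high, about 80 g. This point is at its centre, half-way up. It slides freely once the tray is tipped to about 50 degrees or more.
- piece1_mid (a point): Reject ceramic piece in the tray: a pink miniature pot (solid), 58 mm across, 46 mm high, about 80 g. This point is at its centre, half-way up. It slides freely once the tray is tipped to about 50 degrees or more.
- piece2_mid (a point): Reject ceramic piece in the tray: a blue six-sided pot foot, 60 mm across, 44 mm high, about 80 g. This point is at its centre, half-way up. It slides freely once the tray is tipped to about 50 degrees or more.
- piece3_mid (a point): Reject ceramic piece in the tray: a cream miniature pot (solid), 58 mm across, 46 mm high, about 80 g. This point is at its centre, half-way up. It slides freely once the tray is tipped to about 50 degrees or more.
- pink_pot: Bystander: pink flower pot, 100 mm across, 85 mm high, loose. Origin: centre of its underside.
- mint_bowl: Bystander: mint green bowl, 120 mm across, 60 mm high, loose. Origin: centre of its underside.
- vase: Bystander: blue vase, 84 mm across, 120 mm high, loose. Origin: centre of its underside.
Not all that is in view belongs to the job. Leave any orange look-alike of the part that bears tray_mid alone.

How it is judged (in metres and radians):
On the way, in this order (a step that is already met when the one before it is completed fails the run):
1. the tray is lifted clear of the bench with all four pieces in it (height (world z) of tray_mid above 0.08 m and x of piece0_mid in the frame of tray_mid between -0.1 and 0.1 m and y of piece0_mid in the frame of tray_mid between -0.075 and 0.075 m and z of piece0_mid in the frame of tray_mid between -0.03 and 0.07 m and x of piece1_mid in the frame of tray_mid between -0.1 and 0.1 m and y of piece1_mid in the frame of tray_mid between -0.075 and 0.075 m and z of piece1_mid in the frame of tray_mid between -0.03 and 0.07 m and x of piece2_mid in the frame of tray_mid between -0.1 and 0.1 m and y of piece2_mid in the frame of tray_mid between -0.075 and 0.075 m and z of piece2_mid in the frame of tray_mid between -0.03 and 0.07 m and x of piece3_mid in the frame of tray_mid between -0.1 and 0.1 m and y of piece3_mid in the frame of tray_mid between -0.075 and 0.075 m and z of piece3_mid in the frame of tray_mid between -0.03 and 0.07 m), for 0.2 s.
2. all four pieces are in the scrap crate (x of piece0_mid in the frame of bin between -0.118 and 0.118 m and y of piece0_mid in the frame of bin between -0.108 and 0.108 m and z of piece0_mid in the frame of bin between 0 and 0.12 m and x of piece1_mid in the frame of bin between -0.118 and 0.118 m and y of piece1_mid in the frame of bin between -0.108 and 0.108 m and z of piece1_mid in the frame of bin between 0 and 0.12 m and x of piece2_mid in the frame of bin between -0.118 and 0.118 m and y of piece2_mid in the frame of bin between -0.108 and 0.108 m and z of piece2_mid in the frame of bin between 0 and 0.12 m and x of piece3_mid in the frame of bin between -0.118 and 0.118 m and y of piece3_mid in the frame of bin between -0.108 and 0.108 m and z of piece3_mid in the frame of bin between 0 and 0.12 m), for 0.3 s.
3. the empty tray stands upright on the middle of the board, square with it, while still held (horizontal distance between tray_mid and board below 0.022 m and z of tray_mid in the frame of board below 0.0405 m and angle between tray_mid's own z axis and vertical below 0.06 rad and angle between the x axis of tray_mid and the x axis of board, either way round below 0.14 rad and contact force between the fingers and tray above 1 N), for 0.1 s.
At the end, for the whole second after the job is handed in: All four pieces lie inside the scrap crate, below its rim; the tray stands upright (within 0.06 rad) on the board, its middle within 22 mm of the board's centre, its long side within 0.14 rad of the board's (either way round), released and at rest (all of step 2 and horizontal distance between tray_mid and board below 0.022 m and z of tray_mid in the frame of board below 0.0405 m and angle between tray_mid's own z axis and vertical below 0.06 rad and angle between the x axis of tray_mid and the x axis of board, either way round below 0.14 rad and linear speed of tray below 0.02 m/s and contact force between the fingers and tray below 0.1 N and linear speed of each of piece0, piece1, piece2, piece3 below 0.05 m/s); the robot touches nothing.
It fails at once if a ceramic piece falls outside the crate (low down, neither in the tray nor in the crate) ((height (world z) of piece0_mid below 0.05 m and not (x of piece0_mid in the frame of tray_mid between -0.1 and 0.1 m and y of piece0_mid in the frame of tray_mid between -0.075 and 0.075 m and z of piece0_mid in the frame of tray_mid between -0.03 and 0.07 m) and not (x of piece0_mid in the frame of bin between -0.118 and 0.118 m and y of piece0_mid in the frame of bin between -0.108 and 0.108 m and z of piece0_mid in the frame of bin between 0 and 0.12 m)) or (height (world z) of piece1_mid below 0.05 m and not (x of piece1_mid in the frame of tray_mid between -0.1 and 0.1 m and y of piece1_mid in the frame of tray_mid between -0.075 and 0.075 m and z of piece1_mid in the frame of tray_mid between -0.03 and 0.07 m) and not (x of piece1_mid in the frame of bin between -0.118 and 0.118 m and y of piece1_mid in the frame of bin between -0.108 and 0.108 m and z of piece1_mid in the frame of bin between 0 and 0.12 m)) or (height (world z) of piece2_mid below 0.05 m and not (x of piece2_mid in the frame of tray_mid between -0.1 and 0.1 m and y of piece2_mid in the frame of tray_mid between -0.075 and 0.075 m and z of piece2_mid in the frame of tray_mid between -0.03 and 0.07 m) and not (x of piece2_mid in the frame of bin between -0.118 and 0.118 m and y of piece2_mid in the frame of bin between -0.108 and 0.108 m and z of piece2_mid in the frame of bin between 0 and 0.12 m)) or (height (world z) of piece3_mid below 0.05 m and not (x of piece3_mid in the frame of tray_mid between -0.1 and 0.1 m and y of piece3_mid in the frame of tray_mid between -0.075 and 0.075 m and z of piece3_mid in the frame of tray_mid between -0.03 and 0.07 m) and not (x of piece3_mid in the frame of bin between -0.118 and 0.118 m and y of piece3_mid in the frame of bin between -0.108 and 0.108 m and z of piece3_mid in the frame of bin between 0 and 0.12 m))).
It fails at once if another piece of pottery is moved more than 30 mm or tipped (distance of any of pink_pot, mint_bowl, vase from where it was at the start of the episode above 0.03 m or angle between any of pink_pot, mint_bowl, vase's own z axis and vertical above 0.35 rad).
It also fails if it takes over 61 s, if anything falls off the work surface, if the arm or the gripper's body presses on something with over 40 N, if the wrist force passes 120 N, or if a joint passes its speed limit or range.

### The arm

A 6-joint arm with a two-finger parallel gripper is mounted at the origin on the work surface. World frame = base frame: x ahead of the robot, y to its left, z up, the work surface at z = 0. Lengths are in m, angles in degrees, forces in N, time in s.
With the tool pointing down it reaches from about 0.4 to 0.825 m from the base axis. Payload 7 kg.
Tool frame: the origin (TCP) lies on the centre line of the jaws, within the pads' length; the fingertips stand 19 mm ahead of it and the grasp point (between the pads) is the TCP; z points along the fingers, y is the line along which they close (so a half turn about z gives the same grasp; the last joint's range is limited). The gripper opens to 88 mm and grips with 3 to 60 N. Pads are 19 mm wide; open, the fingers measure 130 mm over their backs; the gripper's body (78 mm by 193 mm) begins 47 mm behind the grasp point.
Start: joints at [93.57, 20.546, 0.682, 0, -70.136, -16.507], TCP at [0.151, 0.658, 0.246] pointing down, gripper open.
Joint ranges: [-176.03, 176.03], [-82.01, 121.73], [-58.28, 71.71], [-173.87, 95.51], [-174.79, -0.11], [-173.66, 173.66]. Speed limits (degrees/s): [136.94, 136.94, 172.46, 180, 180, 180].

### API

Orientations are given as [roll, pitch, yaw] about the fixed x, y, z axes, in that order (R = Rz(yaw) Ry(pitch) Rx(roll)).
In Python, from plant import get_state, capture, close_job gives the robot as it stands.
- The arm moves only by the tool apply_moves, never from a script. Its argument "targets" is a list of rows, each a list of 7 numbers: the opening, from 0 (shut) to 1 (fully open), then the shift along the tool's x, y, z normalised to -1 to 1, where 1 is 1000 mm, then the turn, a rotation vector about the tool's x, y, z normalised to -1 to 1, where 1 is 90 degrees. In form: [[claw, tx, ty, tz, ax, ay, az], ...]. A call has 1 to 20 rows; each row shifts and turns the commanded pose from where the row before left it, along the tool's axes as they then stand; what a row does not reach is not made up. A row lasts 1/12 s, in which the tool goes at most 41.7 mm and 7.16 degrees, less where a joint would pass 70% of its speed; a pose out of reach is approached as far as the arm can. A call with a number of a shift or a turn outside -1 to 1 is refused whole. A call with a gripper value outside its range is refused whole. The fingers move at their own pace and stop on an object; "newtons" is the grip in N (left out, the last holds). Time passes only in rows, so rows that do not move let the fingers close. It gives the time, the measured TCP pose, the force, the opening and the grip force at its end, in the units of the state.
- get_state(): the state, without advancing time (a new reading comes with each control period).
- capture(name): name is "scene" or "top" or "wrist"; returns a dict with "frame" (400x640x3 uint8, red, green, blue), "range_z" (400x640 float32, m along the optical axis (not along the pixel's ray), 0 where there is no reading), "camera_matrix" (3x3 intrinsics, pixels), "T" (4x4, takes a point from camera to world coordinates). Camera axes: x right, y down, z forward; pixel columns grow to the right and rows downward; lengths in m; the calibration is good to about 2 mm. A picture is of the moment at which its call begins.
- close_job(): hands the job in; it is judged then, once.
The state is a dict: "time_s": time; "joints": joint angles; "qd": joint speeds; "joint_torque": joint torques, N m; "tcp_pos": TCP position; "eef_rot": TCP orientation; "contact_force": force on the tool from outside, world axes, zero at the start; "moment": the same for the moment, N m; "gripper_width": finger opening in m; "gripper_force": force on a finger pad.
Only numpy, scipy, OpenCV 4.12 (cv2) and the standard library are available. Lean on these libraries where they do the work, as an engineer would, in place of code of your own. Each camera call takes 0.05 s, during which the arm holds its last target. There are 200 camera calls.

## Working session

There is one attempt and no reset: what is moved stays moved. The work goes in short steps, Python scripts to look and compute and a tool call to move; the robot and the scene stay as the last step left them, time stands still between calls to the robot, and variables do not carry over. Pictures are saved under pics/ and viewed, at most 10 in all, crops included, and the job is handed in when it is done.

Besides the shell and the picture viewer there is one more tool, called after "Emit:" as name(argument=value, ...), one argument or row to a line, values as JSON. apply_moves: Moves the arm, as the interface text tells. Scaled input: -1 to 1 covers 1000 mm each way for a shift and 90 degrees each way for a turn. Its arguments: {"type":"object","properties":{"targets":{"type":"array","items":{"type":"array","items":{"type":"number"}}},"newtons":{"type":"number"}},"required":["targets"]}

```bash
mkdir -p pics; ls; python3 - <<'E'
from plant import get_state, capture
import cv2,numpy as np
print(get_state())
for n in ["scene","top"]:
    c=capture(n); cv2.imwrite(f"pics/{n}0.png",c["frame"][:,:,::-1]); np.savez(f"{n}0.npz",**c)
    print(n,c["camera_matrix"],c["T"])
E
```

```text
pics
{'time_s': 0.0, 'joints': array([ 9.35704895e+01,  2.05887035e+01,  6.33192822e-01, -1.97622511e-02,
       -7.01352707e+01, -1.65070380e+01]), 'qd': array([ 0.05237203,  0.0593692 , -0.06974908,  0.05208297,  0.06856787,
        0.00604329]), 'joint_torque': array([ 4.82715659e-04, -5.82709765e+01,  2.93049985e+01,  6.99693114e+00,
        6.85519277e-03, -1.65815354e-04]), 'tcp_pos': array([0.15103539, 0.65741197, 0.2446502 ]), 'eef_rot': array([ 1.79907681e+02, -7.98422675e-03, -1.29432721e+01]), 'contact_force': array([-0.94915149,  0.61808807,  0.23807702]), 'moment': array([ 0.02271127,  0.01770549, -0.01296895]), 'gripper_force': 0.0, 'gripper_width': 0.08740834567777664}
scene [[379.91882238   0.         312.90543799]
 [  0.         379.91882238 193.89477154]
 [  0.           0.           1.        ]] [[ 0.67409617  0.43108319 -0.59980133  1.16311978]
 [ 0.73853293 -0.40740931  0.53720272 -0.72062187]
 [-0.01278558 -0.80509933 -0.59300219  0.77074239]
 [ 0.          0.          0.          1.        ]]
top [[390.00049395   0.         323.76041861]
 [  0.         390.00049395 200.48433456]
 [  0.           0.           1.        ]] [[ 0.00968612 -0.99613179  0.08733635  0.3833046 ]
 [-0.99969478 -0.00766153  0.02348708 -0.12507689]
 [-0.0227271  -0.08753719 -0.99590196  1.09013118]
 [ 0.          0.          0.          1.        ]]
```

View pics/scene0.png

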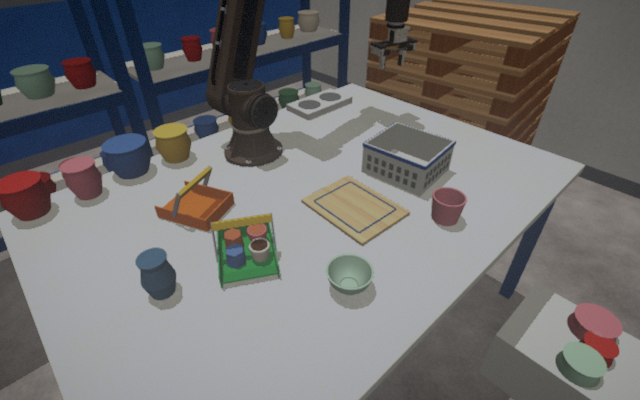

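View pics/top0.png

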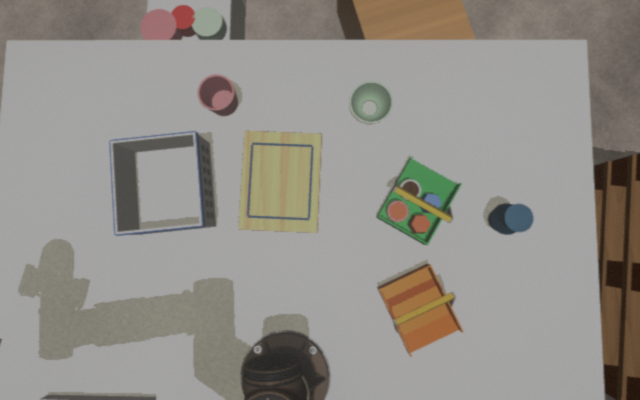

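The scene shows the green tray near (247,250), with the orange decoy beside it at (197,205). The board is at (355,207) and the crate at (408,155). In the top view the tray is at (420,200), its bar runs (397,190)-(450,218), the board is at (281,182) and the crate at (160,183). Next I measure these and enlarge the tray.

```bash
cat > h.py <<'E'
import numpy as np,cv2
def load(n): return np.load(n+".npz")
def plane(c,uv,z):
    K,T=c["camera_matrix"],c["T"]; uv=np.atleast_2d(np.array(uv,float))
    r=np.c_[uv,np.ones(len(uv))]@np.linalg.inv(K).T@T[:3,:3].T
    return T[:3,3]+r*((z-T[2,3])/r[:,2])[:,None]
def cloud(c):
    K,T=c["camera_matrix"],c["T"]; d=c["range_z"]; h,w=d.shape
    u,v=np.meshgrid(np.arange(w),np.arange(h))
    p=np.stack([u,v,np.ones_like(u)],-1)@np.linalg.inv(K).T*d[...,None]
    return p@T[:3,:3].T+T[:3,3]
def proj(c,P):
    K,T=c["camera_matrix"],c["T"]
    q=(np.atleast_2d(P)-T[:3,3])@T[:3,:3]@K.T
    return q[:,:2]/q[:,2:]
E
python3 - <<'E'
from h import *
np.set_printoptions(precision=4,suppress=True)
c=load("top0"); P=cloud(c); f=c["frame"]
cv2.imwrite("pics/traycrop.png",cv2.resize(f[145:260,365:480,::-1],None,fx=5,fy=5,interpolation=cv2.INTER_CUBIC))
print("board",plane(c,[(243,131),(322,132),(318,232),(239,230)],.012), plane(c,[(243,131),(322,132),(318,232),(239,230)],.012).mean(0))
q=plane(c,[(110,141),(197,132),(205,228),(117,235)],.12);print("bin",q,q.mean(0))
hsv=cv2.cvtColor(f,cv2.COLOR_RGB2HSV)
for n in ["top0","scene0"]:
    c=load(n);P=cloud(c);hsv=cv2.cvtColor(c["frame"],cv2.COLOR_RGB2HSV)
    m=(hsv[...,0]>18)&(hsv[...,0]<32)&(hsv[...,1]>140)&(P[...,2]>.085)&(P[...,2]<.15)&(c["range_z"]>0)
    m&=(P[...,1]<-.1)&(P[...,0]>.35)&(P[...,0]<.7)
    q=P[m]; print(n,len(q),q.mean(0),q.min(0),q.max(0)); 
    xy=q[:,:2]-q[:,:2].mean(0); print(np.linalg.svd(xy,full_matrices=False)[2][0], np.degrees(np.arctan2(*np.linalg.svd(xy,full_matrices=False)[2][0][::-1])))
    m=(hsv[...,0]>45)&(hsv[...,0]<75)&(hsv[...,1]>150)&(P[...,1]<-.1)&(P[...,2]<.08)&(P[...,2]>-.02)&(c["range_z"]>0)
    q=P[m]; print(n,"green",len(q),cv2.minAreaRect(q[:,:2].astype(np.float32)))
b=lambda x,y:P[y,x]
c=load("top0");P=cloud(c)
for n,u in dict(mint=(370,105),pinkpot=(217,95),vase=(512,218),bench=(300,280),rim=(118,190),boardc=(281,182)).items(): print(n,P[u[1],u[0]])
E
```

```text
board [[ 0.6737  0.1312  0.012 ]
 [ 0.6716 -0.0928  0.012 ]
 [ 0.3905 -0.0846  0.012 ]
 [ 0.3939  0.1345  0.012 ]] [0.5325 0.0221 0.012 ]
bin [[0.6173 0.4475 0.12  ]
 [0.6416 0.2236 0.12  ]
 [0.3971 0.1941 0.12  ]
 [0.3775 0.4158 0.12  ]] [0.5084 0.3202 0.12  ]
top0 163 [ 0.4512 -0.3626  0.1262] [ 0.4245 -0.4101  0.1218] [ 0.488  -0.2939  0.1311]
[-0.4845 -0.8748] -118.97849408024125
top0 green 0 ((0.0, 0.0), (0.0, 0.0), 0.0)
scene0 338 [ 0.4601 -0.3606  0.1191] [ 0.4224 -0.4186  0.1081] [ 0.5038 -0.2842  0.1303]
[-0.492  -0.8706] -119.47480984820263
scene0 green 0 ((0.0, 0.0), (0.0, 0.0), 0.0)
mint [ 0.7513 -0.2282  0.0082]
pinkpot [0.7799 0.21   0.0083]
vase [ 0.4288 -0.5672  0.1173]
bench [ 0.2583 -0.0361  0.0022]
rim [0.4928 0.4285 0.1043]
boardc [0.5291 0.0207 0.0099]
```

View pics/traycrop.png

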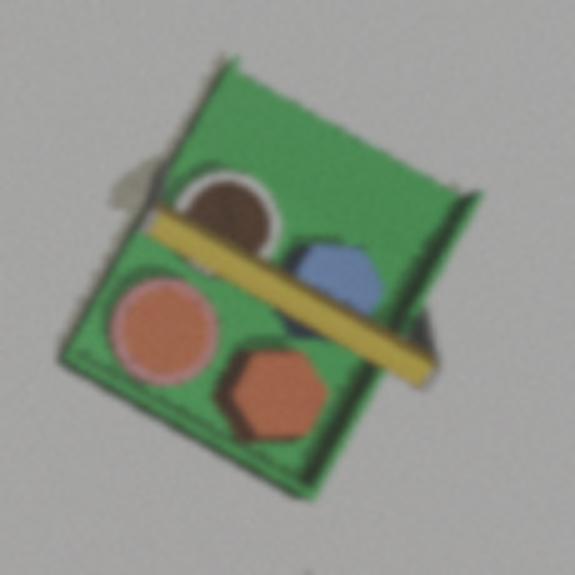

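The crop shows the open pouring end at the upper right, (235,60)-(480,195). The rear wall is at the lower left, (62,360)-(312,498). The four pieces are the cream and blue pots ahead of the bar and the pink and terracotta ones behind it.

```bash
cat >> h.py <<'E'
from scipy.spatial.transform import Rotation as Ro
def graspR(yaw,tilt=0):  # tool rotation for tray yaw (deg), nose-down tilt (deg)
    a=np.radians(25); s,c=np.sin(a),np.cos(a)
    G=np.array([[0,-c,s],[-1,0,0],[0,-s,-c]])
    return Ro.from_euler('z',yaw,degrees=True)*Ro.from_euler('y',tilt,degrees=True)*Ro.from_matrix(G)
def rel(p0,R0,p1,R1):  # tool-frame shift (mm) & turn (deg)
    return R0.inv().apply(np.array(p1)-p0)*1000,(R0.inv()*R1).as_rotvec(degrees=True)
def tcp(s): return np.array(s["tcp_pos"]),Ro.from_euler('xyz',s["eef_rot"],degrees=True)
E
python3 - <<'E'
from h import *
np.set_printoptions(precision=4,suppress=True)
from scipy.optimize import least_squares
c=load("top0")
uv=np.array([(62,360),(312,498),(235,60),(480,195)])/5+[365-.4,145-.4]
loc=np.array([[-.095,.076,.045],[-.095,-.076,.045],[.095,.076,.045],[.095,-.076,.045]])
def T(x): return Ro.from_euler('z',x[2]).apply(loc)+[x[0],x[1],0]
r=least_squares(lambda x:(proj(c,T(x))-uv).ravel(),[.47,-.37,-.5]); print("tray",r.x,np.degrees(r.x[2]),r.fun)
m=r.x; g=Ro.from_euler('z',m[2]).apply([-.018,0,.115])+[m[0],m[1],0]; print("grip",g)
s=load("scene0")
# fits for board/bin in scene + top
cv2.imwrite("pics/sc.png",cv2.resize(s["frame"][110:250,290:490,::-1],None,fx=4,fy=4,interpolation=cv2.INTER_CUBIC))
R=graspR(np.degrees(m[2])); print("eul",R.as_euler('xyz',degrees=True))
from plant import get_state
p,R0=tcp(get_state()); print(rel(p,R0,g-.1*R.as_matrix()[:,2],R), g-.1*R.as_matrix()[:,2])
for v in ([.55,.25,.30],):print(rel(p,R0,v,R0))
E
```

```text
tray [ 0.4782 -0.3554 -0.5127] -29.37619730850498 [-0.2116  0.0274  0.0125  1.0084 -0.3813 -0.8842  0.5701 -0.1996]
grip [ 0.4626 -0.3466  0.115 ]
eul [-155.        0.     -119.3762]
(array([487.9253, 896.8025,  40.5014]), array([ 17.3738,  23.0882, 104.5443])) [ 0.4257 -0.3259  0.2056]
(array([480.0864, 307.856 , -54.7475]), array([0., 0., 0.]))
```

View pics/sc.png

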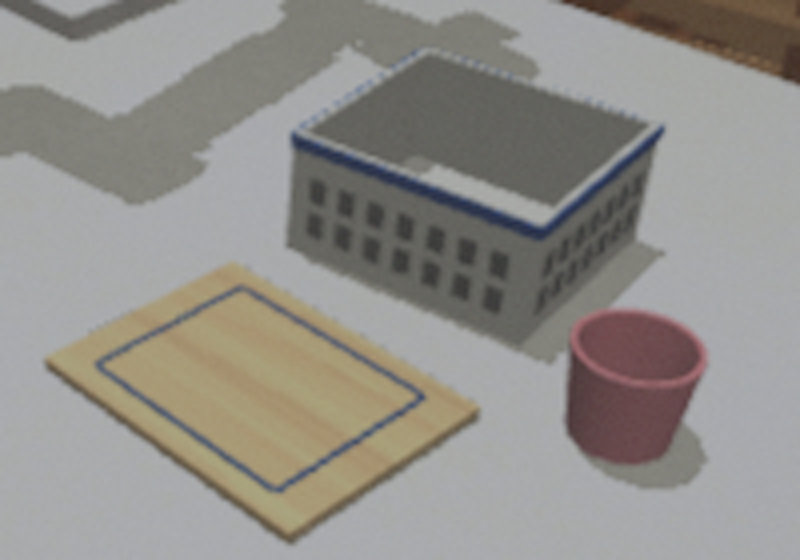

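The crop shows the board outline corners at (97,365), (242,287), (424,398), (277,490). The crate rim corners are at (293,133), (427,48), (663,127), (543,235). Now I swing around towards the tray.

Emit:
apply_moves(
  targets=[
    [1, 0.03, 0.0192, -0.0034, 0, 0, 0],
    [1, 0.03, 0.0192, -0.0034, 0, 0, 0],
    [1, 0.03, 0.0192, -0.0034, 0, 0, 0],
    [1, 0.03, 0.0192, -0.0034, 0, 0, 0],
    [1, 0.03, 0.0192, -0.0034, 0, 0, 0],
    [1, 0.03, 0.0192, -0.0034, 0, 0, 0],
    [1, 0.03, 0.0192, -0.0034, 0, 0, 0],
    [1, 0.03, 0.0192, -0.0034, 0, 0, 0],
    [1, 0.03, 0.0192, -0.0034, 0, 0, 0],
    [1, 0.03, 0.0192, -0.0034, 0, 0, 0],
    [1, 0.03, 0.0192, -0.0034, 0, 0, 0],
    [1, 0.03, 0.0192, -0.0034, 0, 0, 0],
    [1, 0.03, 0.0192, -0.0034, 0, 0, 0],
    [1, 0.03, 0.0192, -0.0034, 0, 0, 0],
    [1, 0.03, 0.0192, -0.0034, 0, 0, 0],
    [1, 0.03, 0.0192, -0.0034, 0, 0, 0],
  ],
)

```text
time_s: 1.43
tcp_pos: [0.551, 0.2494, 0.2999]
eef_rot: [180.0, 0.0, -12.9]
contact_force: [0.2, 0.6, 0.7]
gripper_width: 0.0876
gripper_force: 0.0
```

```bash
cat > st.py <<'E'
from h import *; from plant import get_state; import json
np.set_printoptions(precision=4,suppress=True)
s=get_state(); print(round(s["time_s"],2),s["joints"].round(2),s["tcp_pos"],s["eef_rot"].round(2),"w",round(s["gripper_width"],4),round(s["gripper_force"],2),s["contact_force"].round(1))
open("log.txt","a").write(json.dumps([list(s["joints"]),list(s["tcp_pos"]),list(s["eef_rot"])])+"\n")
E
python3 - <<'E'
from h import *
from scipy.optimize import least_squares
np.set_printoptions(precision=4,suppress=True)
t=load("top0");s=load("scene0")
f=lambda l: np.array(l)/4+[290-.37,110-.37]
def fit(n,lt,ut,ls,us,x0):
    def res(x):
        W=lambda l:Ro.from_euler('z',x[2]).apply(l)+[x[0],x[1],0]
        a=(proj(t,W(lt))-ut); b=(proj(s,W(ls))-us); return np.r_[a.ravel(),b.ravel()]
    r=least_squares(res,x0,loss='soft_l1'); print(n,r.x,np.degrees(r.x[2]),r.fun.reshape(-1,2).tolist())
rect=lambda x,y,z:np.array([[x,y,z],[x,-y,z],[-x,-y,z],[-x,y,z]])/1000
fit("board",rect(140,110,12),[(243,131),(322,132),(318,232),(239,230)],rect(103,85,12),f([(424,398),(277,490),(97,365),(242,287)]),[.53,.02,0])
fit("bin",rect(120,110,120),[(110,141),(197,132),(205,228),(117,235)],rect(120,110,120),f([(663,127),(543,235),(293,133),(427,48)]),[.51,.32,.1])
E
python3 st.py
```

```text
board [ 0.532   0.0225 -0.0211] -1.206271622503963 [[0.5916179628390523, -0.19041112019618822], [-0.8384513339632917, 0.6907074850119272], [-0.01809893668945506, 0.2865867032282381], [-0.31642136321406156, -0.15016902536851262], [0.47770811340342334, -0.31743100207066277], [0.4588644360139824, 0.8319438344914829], [-0.5859216101709421, 0.526398731120139], [-0.4584361999324642, 0.26063348141471465]]
bin [0.5102 0.3207 0.1131] 6.4812660300628195 [[1.5316623435239336, 0.10631863017349019], [-0.5196058754819148, -0.09209902422622918], [-1.415965552164863, -2.5484534003362853], [-0.2496231781573215, -0.431754060599161], [-0.60060924048895, -0.20806708213768843], [-0.604765121682135, -1.5762937229644933], [-0.31161973611636995, 0.41695331298316773], [-0.8247618132448906, 0.39937446525237874]]
1.43 [ 42.84  12.29  -3.69  -0.01 -74.04  34.23] [0.551  0.2494 0.2999] [179.99   0.02 -12.94] w 0.0876 0.0 [0.2 0.6 0.7]
```

Emit:
apply_moves(
  targets=[
    [1, 0, 0, 0, 0, 0, 0.0789],
    [1, 0, 0, 0, 0, 0, 0.0789],
    [1, 0, 0, 0, 0, 0, 0.0789],
    [1, 0, 0, 0, 0, 0, 0.0789],
    [1, 0, 0, 0, 0, 0, 0.0789],
    [1, 0, 0, 0, 0, 0, 0.0789],
    [1, 0, 0, 0, 0, 0, 0.0789],
    [1, 0, 0, 0, 0, 0, 0.0789],
    [1, 0, 0, 0, 0, 0, 0.0789],
    [1, 0, 0, 0, 0, 0, 0.0789],
    [1, 0, 0, 0, 0, 0, 0.0789],
    [1, 0, 0, 0, 0, 0, 0.0789],
    [1, 0, 0, 0, 0, 0, 0.0789],
    [1, 0, 0, 0, 0, 0, 0.0789],
    [1, 0, 0, 0, 0, 0, 0.0789],
    [1, 0, 0, 0, 0.0694, 0, 0],
    [1, 0, 0, 0, 0.0694, 0, 0],
    [1, 0, 0, 0, 0.0694, 0, 0],
    [1, 0, 0, 0, 0.0694, 0, 0],
    [1, 0, 0, 0, 0, 0, 0],
  ],
)

```text
time_s: 3.1
tcp_pos: [0.5471, 0.2489, 0.2965]
eef_rot: [-154.6, -0.4, -119.3]
contact_force: [-0.0, -1.3, -1.2]
gripper_width: 0.0878
gripper_force: 0.0
```

```bash
python3 st.py; python3 - <<'E'
from h import *; from plant import get_state
np.set_printoptions(precision=4,suppress=True)
p,R0=tcp(get_state()); R=graspR(-29.4); print(rel(p,R0,[.4257,-.3259,.2056],R))
E
```

```text
3.1 [  56.58    5.82  -27.76   30.05  -58.67 -102.17] [0.5471 0.2489 0.2965] [-154.64   -0.42 -119.28] w 0.0878 0.0 [-0.  -1.3 -1.2]
(array([ 560.0729, -117.6682,  160.9076]), array([-0.3643, -0.327 ,  0.283 ]))
```

Emit:
apply_moves(
  targets=[
    [1, 0.028, -0.0059, 0.008, 0, 0, 0],
    [1, 0.028, -0.0059, 0.008, 0, 0, 0],
    [1, 0.028, -0.0059, 0.008, 0, 0, 0],
    [1, 0.028, -0.0059, 0.008, 0, 0, 0],
    [1, 0.028, -0.0059, 0.008, 0, 0, 0],
    [1, 0.028, -0.0059, 0.008, 0, 0, 0],
    [1, 0.028, -0.0059, 0.008, 0, 0, 0],
    [1, 0.028, -0.0059, 0.008, 0, 0, 0],
    [1, 0.028, -0.0059, 0.008, 0, 0, 0],
    [1, 0.028, -0.0059, 0.008, 0, 0, 0],
    [1, 0.028, -0.0059, 0.008, 0, 0, 0],
    [1, 0.028, -0.0059, 0.008, 0, 0, 0],
    [1, 0.028, -0.0059, 0.008, 0, 0, 0],
    [1, 0.028, -0.0059, 0.008, 0, 0, 0],
    [1, 0.028, -0.0059, 0.008, 0, 0, 0],
    [1, 0.028, -0.0059, 0.008, 0, 0, 0],
    [1, 0.028, -0.0059, 0.008, 0, 0, 0],
    [1, 0.028, -0.0059, 0.008, 0, 0, 0],
    [1, 0.028, -0.0059, 0.008, 0, 0, 0],
    [1, 0, 0, 0, 0, 0, 0],
  ],
)

```text
time_s: 4.77
tcp_pos: [0.4314, -0.2972, 0.2086]
eef_rot: [-155.1, 0.0, -119.7]
contact_force: [0.7, 0.7, 1.1]
gripper_width: 0.088
gripper_force: 0.0
```

```bash
python3 st.py; python3 - <<'E'
from h import *; from plant import get_state,capture
np.set_printoptions(precision=4,suppress=True)
c=capture("wrist"); np.savez("w1.npz",**c); cv2.imwrite("pics/w1.png",c["frame"][:,:,::-1])
g=np.array([.4626,-.3466,.115]); print("grip px",proj(c,[g,g+[.034,.061,0],g-[.034,.061,0]]))
P=cloud(c); hsv=cv2.cvtColor(c["frame"],cv2.COLOR_RGB2HSV)
m=(hsv[...,0]>18)&(hsv[...,0]<32)&(hsv[...,1]>110)&(P[...,2]>.095)&(P[...,2]<.14)&(c["range_z"]>0)
q=P[m]; print(len(q),q.mean(0),q.min(0),q.max(0)); d=q[:,:2]-q[:,:2].mean(0);v=np.linalg.svd(d,full_matrices=False)[2][0];print(np.degrees(np.arctan2(v[1],v[0])))
E
```

```text
4.77 [ -7.93  -5.72 -48.38  21.2  -25.56 -39.21] [ 0.4314 -0.2972  0.2086] [-155.11    0.01 -119.71] w 0.088 0.0 [0.7 0.7 1.1]
grip px [[314.2961 166.2629]
 [315.8785 257.2559]
 [312.4672  61.0934]]
4299 [ 0.454  -0.3528  0.1243] [ 0.4166 -0.4141  0.1188] [ 0.4985 -0.2809  0.1283]
60.599451048794606
```

View pics/w1.png

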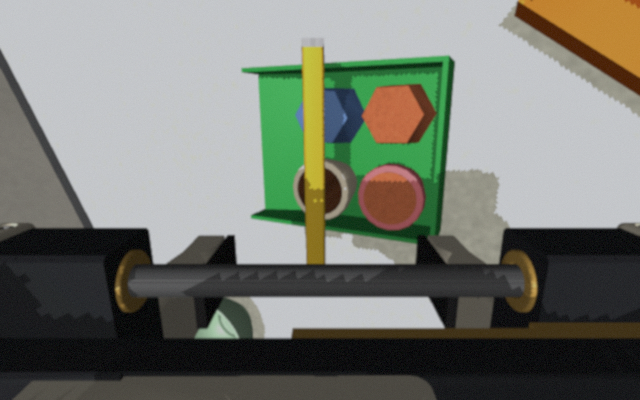

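The wrist view shows the bar running from (313,40) down to (316,265), between the open fingers and square to them. Depth agrees with the tray fit to about 3 mm. I work out the approach from here.

```bash
python3 - <<'E'
from h import *; from plant import get_state
np.set_printoptions(precision=4,suppress=True)
p,R0=tcp(get_state()); R=graspR(-29.4); g=np.array([.461,-.349,.115])
print(rel(p,R0,g,R))
E
```

```text
(array([ 31.5852,  -7.0425, 106.9437]), array([ 0.0839, -0.1283, -0.314 ]))
```

Emit:
apply_moves(
  targets=[
    [1, 0.0158, -0.0035, 0, 0, 0, -0.003],
    [1, 0.0158, -0.0035, 0, 0, 0, 0],
    [1, 0, 0, 0.012, 0, 0, 0],
    [1, 0, 0, 0.012, 0, 0, 0],
    [1, 0, 0, 0.012, 0, 0, 0],
    [1, 0, 0, 0.012, 0, 0, 0],
    [1, 0, 0, 0.012, 0, 0, 0],
    [1, 0, 0, 0.012, 0, 0, 0],
    [1, 0, 0, 0.012, 0, 0, 0],
    [1, 0, 0, 0.012, 0, 0, 0],
    [1, 0, 0, 0.011, 0, 0, 0],
    [1, 0, 0, 0, 0, 0, 0],
    [1, 0, 0, 0, 0, 0, 0],
  ],
)

```text
time_s: 5.9
tcp_pos: [0.4597, -0.3509, 0.1249]
eef_rot: [-155.1, -0.3, -119.4]
contact_force: [-1.0, -1.3, -0.2]
gripper_width: 0.0875
gripper_force: 0.0
```

```bash
python3 st.py; python3 - <<'E'
from h import *; from plant import get_state
np.set_printoptions(precision=4,suppress=True)
p,R0=tcp(get_state()); R=graspR(-29.4); g=np.array([.461,-.349,.115])
print(rel(p,R0,g,R))
E
```

```text
5.9 [-25.12   6.5  -57.22  55.15  -2.52 -58.88] [ 0.4597 -0.3509  0.1249] [-155.08   -0.3  -119.4 ] w 0.0875 0.0 [-1.  -1.3 -0.2]
(array([-2.3643,  4.0393,  9.0747]), array([ 0.0804, -0.2683,  0.1229]))
```

The arm sits near its limits here (j3 -57.2, j5 -2.5), so I identify the kinematics to plan the remaining poses.

```bash
cat > kin.py <<'E'
from h import *; import json
from scipy.optimize import least_squares
def fk(q,k,s4=1,s6=1):
    a1,h,L2,L3,e3,d,Lt=k[:7]; q=np.radians(q)
    r=lambda ax,a:Ro.from_euler(ax,a)
    R1=r('z',q[0]); R2=R1*r('y',q[1]); R3=R2*r('y',-q[2]); R4=R3*r('x',s4*q[3]); R5=R4*r('y',-q[4])
    R6=R5*r('x',s6*q[5])
    p=R1.apply([a1,d,h])+R2.apply([0,0,L2])+R3.apply([L3,0,e3])+R6.apply([Lt,0,0])
    T=R6*Ro.from_matrix([[0,0,1],[0,-1,0],[1,0,0]]) # tool z = x6 ; fixed later
    return p,T
def data(): 
    D=[json.loads(l) for l in open("log.txt")]; D.append([[93.57,20.546,.682,0,-70.136,-16.507],[.151,.658,.246],[180,0,-12.943]]); return D
def fitk():
    best=None
    for s4 in(1,-1):
        for s6 in(1,-1):
            def res(k):
                o=[]
                for q,p,e in data():
                    P,T=fk(q,k,s4,s6); Rm=Ro.from_euler('xyz',e,degrees=True)
                    o+=list(P-p); o+=list(.2*((T*Ro.from_euler('z',k[7])).inv()*Rm).as_rotvec())
                return np.array(o)
            for w in (0,np.pi/2,np.pi,-np.pi/2):
              r=least_squares(res,[0.05,.35,.35,.4,0,-.19,.25,w])
              if best is None or r.cost<best[0]: best=(r.cost,r.x,s4,s6,np.abs(r.fun).max())
    return best
E
python3 - <<'E'
from kin import *
np.set_printoptions(precision=4,suppress=True)
print(fitk())
E
```

```text
(np.float64(0.003269146917252028), array([ 0.143 , -0.0164,  0.6566,  0.2676,  0.0987, -0.1698,  0.3412,
       -4.7124]), -1, -1, np.float64(0.05493261276503747))
```

```bash
python3 - <<'E'
from kin import *
import itertools
np.set_printoptions(precision=4,suppress=True)
D=data(); Q=np.radians([d[0] for d in D]); RM=Ro.from_euler('xyz',[d[2] for d in D],degrees=True)
out=[]
for ax4 in 'xz':
  for ax5 in 'yz':
    for ax6 in 'xyz':
      for s in itertools.product((1,-1),repeat=3):
        S=[]
        for q,R in zip(Q,RM):
            r=Ro.from_euler
            A=r('z',q[0])*r('y',q[1]-q[2])*r(ax4,s[0]*q[3])*r(ax5,s[1]*q[4])*r(ax6,s[2]*q[5])
            S.append((A.inv()*R))
        T=Ro.concatenate(S); e=(T.mean().inv()*T).magnitude().max()
        out.append((np.degrees(e),ax4,ax5,ax6,s,T.mean().as_matrix().round(3).tolist()))
out.sort(key=lambda a:a[0])
for o in out[:4]: print(o)
E
```

```text
(np.float64(0.0048000000010323994), 'x', 'y', 'x', (-1, -1, -1), [[0.0, -0.0, 1.0], [-1.0, 0.0, 0.0], [-0.0, -1.0, -0.0]])
(np.float64(51.03249583454005), 'z', 'y', 'x', (-1, -1, -1), [[0.23, -0.022, 0.973], [-0.89, -0.41, 0.201], [0.394, -0.912, -0.114]])
(np.float64(52.28636983581091), 'z', 'z', 'z', (-1, 1, 1), [[0.975, -0.197, -0.107], [-0.076, -0.741, 0.667], [-0.211, -0.641, -0.738]])
(np.float64(55.28156778752793), 'z', 'y', 'x', (1, -1, -1), [[-0.26, 0.274, 0.926], [-0.959, -0.186, -0.215], [0.113, -0.944, 0.311]])
```

```bash
cat > kin.py <<'E'
from h import *; import json
TT=Ro.from_matrix([[0,0,1],[-1,0,0],[0,-1,0]])
def frames(q):
    q=np.radians(q); r=Ro.from_euler
    R1=r('z',q[0]);R2=R1*r('y',q[1]);R3=R2*r('y',-q[2]);R4=R3*r('x',-q[3]);R5=R4*r('y',-q[4]);R6=R5*r('x',-q[5])
    return R1,R2,R3,R4,R5,R6
SEL=[(0,0),(0,1),(0,2),(1,2),(2,0),(2,2),(4,1),(4,2),(5,0)]
def A(q):
    F=frames(q); return np.array([F[i].as_matrix()[:,j] for i,j in SEL]).T
def data():
    D=[json.loads(l) for l in open("log.txt")]; D.append([[93.57,20.546,.682,0,-70.136,-16.507],[.151,.658,.246],[180,0,-12.943]]); return D
def fitk():
    D=data(); M=np.vstack([A(d[0]) for d in D]); b=np.hstack([d[1] for d in D])
    k,_,rk,sv=np.linalg.lstsq(M,b,rcond=1e-4); return k,np.abs(M@k-b).max(),sv
def fk(q,k): return A(q)@k,frames(q)[5]*TT
LO=np.array([-176.03,-82.01,-58.28,-173.87,-174.79,-173.66]);HI=np.array([176.03,121.73,71.71,95.51,-.11,173.66])
def ik(p,R,k,q0):
    from scipy.optimize import least_squares
    def res(q):
        P,T=fk(q,k); return np.r_[P-p,.3*(T.inv()*R).as_rotvec()]
    r=least_squares(res,np.clip(q0,LO+.3,HI-.3),bounds=(LO,HI),x_scale=10,diff_step=1e-5)
    e=res(r.x); return r.x,np.linalg.norm(e[:3])*1000,np.degrees(np.linalg.norm(e[3:])/.3)
E
python3 - <<'E'
from kin import *
import kin
np.set_printoptions(precision=4,suppress=True)
for sel in (kin.SEL,[(0,0),(0,1),(0,2),(1,2),(2,0),(2,2),(5,0)],[(0,0),(0,2),(1,2),(2,0),(2,2),(4,1),(4,2),(5,0)],[(0,0),(0,2),(1,2),(2,0),(2,2),(4,1),(5,0)]):
    kin.SEL=sel; print(sel,*fitk())
E
```

```text
[(0, 0), (0, 1), (0, 2), (1, 2), (2, 0), (2, 2), (4, 1), (4, 2), (5, 0)] [-0.0001 -0.0003  0.1983  0.602   0.4635  0.0004 -0.1914  0.0001  0.3591] 0.0002599383173269021 [4.3847 3.7602 3.1034 0.9411 0.8935 0.4026 0.3103 0.2243 0.1055]
[(0, 0), (0, 1), (0, 2), (1, 2), (2, 0), (2, 2), (5, 0)] [ 0.143  -0.1698 -0.0164  0.6566  0.2676  0.0987  0.3412] 0.05493261310839903 [4.3496 3.1612 2.2482 0.8258 0.5078 0.263  0.1559]
[(0, 0), (0, 2), (1, 2), (2, 0), (2, 2), (4, 1), (4, 2), (5, 0)] [-0.0002  0.1988  0.6018  0.4638  0.0001 -0.1917 -0.0001  0.3591] 0.0002794421667002278 [4.3845 3.76   2.246  0.9113 0.7153 0.3997 0.2604 0.1554]
[(0, 0), (0, 2), (1, 2), (2, 0), (2, 2), (4, 1), (5, 0)] [-0.0003  0.1988  0.6018  0.4638  0.0001 -0.1917  0.3591] 0.00028224189461767413 [4.3748 3.2387 2.114  0.7498 0.4871 0.2807 0.1584]
```

```bash
sed -i 's/^SEL=.*/SEL=[(0,0),(0,2),(1,2),(2,0),(2,2),(4,1),(5,0)]/' kin.py; cat > plan1.py <<'E'
from kin import *
np.set_printoptions(precision=1,suppress=True)
k=fitk()[0]; rng=np.random.default_rng(0)
def multi(p,R,n=25):
    S=[]
    for _ in range(n):
        q,ep,er=ik(p,R,k,rng.uniform(LO,HI))
        if ep<.5 and er<.2 and not any(np.abs(q-s).max()<3 for s in S): S.append(q)
    return S
H=Ro.from_euler('z',180,degrees=True)
def show(n,p,R):
    for f in (0,1):
        for q in multi(p,R*H if f else R): print(n,"flip" if f else "    ",q,"margin",np.minimum(q-LO,HI-q).min())
g=np.array([.461,-.349,.115]);R=graspR(-29.4)
show("grasp",g,R); show("grasp+7",g+[0,0,.007],R)
for yaw in(-1.2,178.8):
    b=np.array([.532,.0225,.127])+Ro.from_euler('z',yaw,degrees=True).apply([-.018,0,0])
    show(f"board{yaw}",b,graspR(yaw)); show(f"board{yaw}+.05",b+[0,0,.05],graspR(yaw))
E
python3 plan1.py
```

```text
grasp+7      [-25.5   6.7 -57.4  56.2  -1.8 -59.7] margin 0.835689030311876
grasp+7 flip [-25.5   6.7 -57.4  56.2  -1.8 120.3] margin 0.8357204571107886
board-1.2+.05      [ 28.2  -4.3 -57.2  39.3 -19.1 -64.8] margin 1.1006080558621534
board-1.2+.05 flip [ 28.2  -4.3 -57.2  39.3 -19.1 115.2] margin 1.100608055755238
board178.8      [ 17.2  29.6  -2.6  -7.8 -81.7 164.3] margin 9.350805377512586
board178.8 flip [ 17.2  29.6  -2.6  -7.8 -81.7 -15.7] margin 55.65304431367711
board178.8+.05      [ 17.3  27.1   0.2  -7.7 -87.  163.6] margin 10.08512018442218
board178.8+.05 flip [ 17.3  27.1   0.2  -7.7 -87.  -16.4] margin 58.488295902327074
```

```bash
cat > plan2.py <<'E'
from kin import *
np.set_printoptions(precision=1,suppress=True)
k=fitk()[0]; rng=np.random.default_rng(0)
B=np.array([.510,.320,0])
def lip2tcp(lip,yaw,th,back=.009):  # grip point from lip then back along tool z
    T=Ro.from_euler('z',yaw,degrees=True)*Ro.from_euler('y',th,degrees=True)
    R=graspR(yaw,th); return lip-T.apply([.113,0,-.097])-back*R.as_matrix()[:,2],R
def best(p,R,n=12):
    b=None
    for _ in range(n):
        q,ep,er=ik(p,R,k,rng.uniform(LO,HI))
        if ep<.5 and er<.2:
            m=np.minimum(q-LO,HI-q)[:5].min()
            if b is None or m>b[1]: b=(q,m)
    return b
if __name__=="__main__":
  for yaw in (6.5,-30,-60,-83.5,96.5,140,186.5):
    d=Ro.from_euler('z',yaw,degrees=True).apply([1,0,0])
    for th in (0,30,60,80):
        p,R=lip2tcp(B-.05*d+[0,0,.15],yaw,th); b=best(p,R); print(yaw,th,p.round(3),None if b is None else b)
E
python3 plan2.py
```

```text
6.5 0 [0.3 0.3 0.3] (array([ 83.9, -11.9, -50.2,  32.2, -50.7, -97.9]), np.float64(8.072162190771145))
6.5 30 [0.4 0.3 0.3] (array([ 55.8,   6.2,  -9.7,  -3.9, -77.3, -48.4]), np.float64(48.541276509518866))
6.5 60 [0.5 0.3 0.3] (array([  39.5,   30.2,   23.2,  -19.7, -112.2,  -35.7]), np.float64(48.503770951866095))
6.5 80 [0.5 0.3 0.3] (array([  33.5,   46.4,   43.3,  -31.3, -134.2,  -39.3]), np.float64(28.367014909338998))
-30 0 [0.4 0.4 0.3] (array([  82.9,    8.1,  -28.9,   25.3,  -65.5, -126.1]), np.float64(29.349651593695636))
-30 30 [0.4 0.4 0.3] (array([ 57.5,   9.3,  -5.6,  -5.2, -75.4, -86.2]), np.float64(52.72791371698468))
-30 60 [0.5 0.3 0.3] (array([ 31.9,  23.7,  17. , -30.9, -99.9, -62.8]), np.float64(54.714548260196594))
-30 80 [0.5 0.3 0.3] (array([  20.8,   36.2,   28.7,  -44.9, -116. ,  -58.7]), np.float64(43.04836769807356))
-60 0 [0.4 0.5 0.3] (array([  74.8,   22.8,   -6.2,   17.7,  -79.8, -140.9]), np.float64(52.11995589048245))
-60 30 [0.5 0.4 0.3] (array([  56.8,   12.7,   -1.5,   -4.7,  -73.6, -115.5]), np.float64(56.7328825370583))
-60 60 [0.5 0.3 0.3] (a
[... 1119 characters left out ...]
 ]), np.float64(51.2923297173907))
140 30 [0.6 0.3 0.3] (array([ 44. ,  14.4,  -3.4,   5.2, -71.8,  94.4]), np.float64(54.90206471308396))
140 60 [0.5 0.3 0.3] (array([ 66. ,  11. , -26.5,  36.5, -68.1,  55.3]), np.float64(31.77531099099581))
140 80 [0.5 0.3 0.3] (array([ 76.2,  17.6, -35.4,  49.2, -76.1,  33.8]), np.float64(22.875742018822613))
186.5 0 [0.7 0.3 0.3] (array([  35.3,   44. ,   42.7,  -12.6, -110.5,  149. ]), np.float64(28.977190173878263))
186.5 30 [0.6 0.3 0.3] (array([ 46.4,  18. ,   2.3,   3.4, -70.5, 139.1]), np.float64(60.60471347061413))
186.5 60 [0.5 0.3 0.3] (array([ 58.8,  -1.9, -44.3,  50.9, -35.8,  88.4]), np.float64(14.011572455944517))
186.5 80 [0.5 0.3 0.3] None
```

Emit:
apply_moves(
  targets=[
    [0.1, 0, 0, 0, 0, 0, 0],
    [0, 0, 0, 0, 0, 0, 0],
    [0, 0, 0, 0, 0, 0, 0],
    [0, 0, 0, 0, 0, 0, 0],
    [0, 0, 0, 0, 0, 0, 0],
    [0, 0, 0, 0, 0, 0, 0],
    [0, 0, 0, 0, 0, 0, 0],
    [0, 0, 0, 0, 0, 0, 0],
    [0, 0, 0, 0, 0, 0, 0],
    [0, 0, 0, 0, 0, 0, 0],
  ],
  newtons=40,
)

```text
time_s: 6.73
tcp_pos: [0.4609, -0.3502, 0.1253]
eef_rot: [-155.0, -0.3, -119.3]
contact_force: [0.1, -0.4, -0.5]
gripper_width: 0.0264
gripper_force: 0.0
```

```bash
python3 st.py
```

```text
6.73 [-25.13   6.49 -57.23  55.42  -2.42 -59.04] [ 0.4609 -0.3502  0.1253] [-155.02   -0.27 -119.27] w 0.0264 0.0 [ 0.1 -0.4 -0.5]
```

Emit:
apply_moves(
  targets=[
    [0, 0, 0, 0, 0, 0, 0],
    [0, 0, 0, 0, 0, 0, 0],
    [0, 0, 0, 0, 0, 0, 0],
    [0, 0, 0, 0, 0, 0, 0],
    [0, 0, 0, 0, 0, 0, 0],
    [0, 0, 0, 0, 0, 0, 0],
    [0, 0, 0, 0, 0, 0, 0],
    [0, 0, 0, 0, 0, 0, 0],
  ],
)

```text
time_s: 7.4
tcp_pos: [0.4607, -0.35, 0.125]
eef_rot: [-155.1, -0.3, -119.3]
contact_force: [0.3, 0.1, -5.5]
gripper_width: 0.0137
gripper_force: 40.0
```

```bash
python3 st.py; python3 - <<'E'
from plan2 import *
np.set_printoptions(precision=3,suppress=True)
# lift feasibility
from plant import get_state
s=get_state(); p,R=tcp(s); q=s["joints"]
print("up in tool",R.inv().apply([0,0,1]))
for dz in np.arange(0,.26,.02):
    q,ep,er=ik(p+[0,0,dz],R,k,q); print(round(dz,3),q.round(1),round(ep,2),round(er,2))
E
```

```text
7.4 [-25.12   6.51 -57.25  55.42  -2.42 -59.04] [ 0.4607 -0.35    0.125 ] [-155.06   -0.27 -119.26] w 0.0137 40.0 [ 0.3  0.1 -5.5]
up in tool [ 0.005 -0.422 -0.907]
0.0 [-25.    6.5 -57.2  55.   -2.5 -58.8] 0.0 0.0
0.02 [-16.4   5.1 -49.6  27.4 -12.3 -38.4] 0.0 0.0
0.04 [-15.2   3.5 -46.2  21.2 -17.2 -33. ] 0.0 0.0
0.06 [-14.6   2.  -43.5  17.8 -21.3 -29.8] 0.0 0.0
0.08 [-14.3   0.6 -41.   15.5 -25.  -27.6] 0.0 0.0
0.1 [-14.1  -0.7 -38.8  13.9 -28.5 -26. ] 0.0 0.0
0.12 [-14.   -1.8 -36.6  12.7 -31.8 -24.6] 0.0 0.0
0.14 [-13.9  -2.9 -34.4  11.7 -34.9 -23.6] 0.0 0.0
0.16 [-13.8  -3.8 -32.2  10.9 -38.  -22.6] 0.0 0.0
0.18 [-13.7  -4.6 -30.   10.3 -41.  -21.9] 0.0 0.0
0.2 [-13.7  -5.3 -27.8   9.8 -43.8 -21.2] 0.0 0.0
0.22 [-13.6  -5.9 -25.6   9.3 -46.6 -20.5] 0.0 0.0
0.24 [-13.6  -6.4 -23.3   8.9 -49.4 -20. ] 0.0 0.0
```

Emit:
apply_moves(
  targets=[
    [0, 0, -0.0013, -0.0027, 0, 0, 0],
    [0, 0, -0.0013, -0.0027, 0, 0, 0],
    [0, 0, -0.0013, -0.0027, 0, 0, 0],
    [0, 0, -0.0013, -0.0027, 0, 0, 0],
    [0, 0, -0.0013, -0.0027, 0, 0, 0],
    [0, 0, -0.0013, -0.0027, 0, 0, 0],
    [0, 0, -0.003, -0.0063, 0, 0, 0],
    [0, 0, -0.003, -0.0063, 0, 0, 0],
    [0, 0, -0.003, -0.0063, 0, 0, 0],
    [0, 0, -0.003, -0.0063, 0, 0, 0],
    [0, 0, -0.0063, -0.0136, 0, 0, 0],
    [0, 0, -0.0063, -0.0136, 0, 0, 0],
    [0, 0, -0.0063, -0.0136, 0, 0, 0],
    [0, 0, -0.0063, -0.0136, 0, 0, 0],
    [0, 0, -0.0063, -0.0136, 0, 0, 0],
    [0, 0, -0.0063, -0.0136, 0, 0, 0],
    [0, 0, -0.0063, -0.0136, 0, 0, 0],
    [0, 0, -0.0063, -0.0136, 0, 0, 0],
    [0, 0, -0.0063, -0.0136, 0, 0, 0],
    [0, 0, -0.003, -0.0063, 0, 0, 0],
  ],
  newtons=60,
)

```text
time_s: 9.07
tcp_pos: [0.462, -0.3503, 0.315]
eef_rot: [-154.8, -0.3, -119.3]
contact_force: [-0.0, -0.4, -5.4]
gripper_width: 0.0139
gripper_force: 60.0
```

```bash
python3 st.py; python3 - <<'E'
from h import *; from plant import capture
c=capture("scene"); np.savez("s2.npz",**c); w=capture("wrist"); np.savez("w2.npz",**w)
im=np.vstack([c["frame"][60:300,100:420],w["frame"][::2,::2][:160]]); cv2.imwrite("pics/lift.png",im[:,:,::-1])
E
```

```text
9.07 [-13.62  -4.98 -29.08  10.26 -42.08 -21.79] [ 0.462  -0.3503  0.315 ] [-154.84   -0.3  -119.3 ] w 0.0139 60.0 [-0.  -0.4 -5.4]
```

View pics/lift.png

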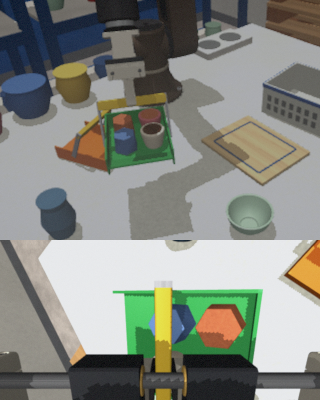

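The tray is lifted and level, with all four pieces in it: cream and blue in front, pink and terracotta behind. Next I work out the arc to the crate.

```bash
cat > plan3.py <<'E'
from plan2 import *
from plant import get_state
np.set_printoptions(precision=4,suppress=True)
def unitrow(sh,tu): return np.r_[sh/1000,tu/90]
def screw(p0,R0,p1,R1,n):
    """constant tool-frame row from pose0 to pose1 in n equal rows"""
    from scipy.linalg import logm,expm
    M=lambda p,R:np.block([[R.as_matrix(),np.array(p)[:,None]],[np.zeros((1,3)),np.ones((1,1))]])
    L=np.real(logm(np.linalg.inv(M(p0,R0))@M(p1,R1)))/n; E=expm(L)
    return np.r_[E[:3,3],Ro.from_matrix(E[:3,:3]).as_rotvec(degrees=True)/90]
def sim(p,R,q,rows,every=5):
    for i,(c,r) in enumerate(rows):
        for j in range(c):
            p=p+R.apply(r[:3]); R=R*Ro.from_rotvec(np.array(r[3:])*90,degrees=True)
            q0=q; q,ep,er=ik(p,R,k,q)
            if j%every==every-1 or j==c-1: print(i,j,p.round(3),q.round(1),"err",round(ep,1),round(er,1),"dq/s",round(np.abs(q-q0).max()*12))
    return p,R,q
E
cat > a.py <<'E'
from plan3 import *
s=get_state(); p,R=tcp(s)
yaw=96.5; d=Ro.from_euler('z',yaw,degrees=True).apply([1,0,0])
p1,R1=lip2tcp(B-.045*d+[0,0,.175],yaw,0)
row=screw(p,R,p1,R1,42); print("row",row,"target",p1)
row=row.round(4); sim(p,R,s["joints"],[(42,row)],7)
E
python3 a.py
```

```text
row [-0.0116 -0.0084  0.0048  0.0001 -0.0141 -0.0301] target [0.5283 0.1592 0.2802]
0 6 [ 0.553 -0.298  0.308] [-11.1   1.4 -19.2  -1.2 -44.3   3.5] err 0.0 0.0 dq/s 41
0 13 [ 0.619 -0.216  0.303] [ -7.    6.1 -11.  -10.4 -49.5  24.8] err 0.0 0.0 dq/s 34
0 20 [ 0.652 -0.117  0.297] [ -1.7   9.2  -5.5 -16.9 -55.6  42.5] err 0.0 0.0 dq/s 28
0 27 [ 0.647 -0.012  0.291] [  4.6  10.5  -2.7 -21.4 -61.6  57.7] err 0.0 0.0 dq/s 25
0 34 [0.605 0.084 0.285] [ 11.6  10.3  -2.7 -24.2 -67.1  71.4] err 0.0 0.0 dq/s 23
0 41 [0.531 0.159 0.279] [ 19.3   8.4  -5.2 -25.6 -72.   84.2] err 0.0 0.0 dq/s 21
```

Emit:
apply_moves(
  targets=[
    [0, -0.004, -0.0028, 0.0016, 0, -0.0047, -0.01],
    [0, -0.0076, -0.0056, 0.0032, 0, -0.0094, -0.0201],
    [0, -0.0116, -0.0084, 0.0048, 0.0001, -0.0141, -0.0301],
    [0, -0.0116, -0.0084, 0.0048, 0.0001, -0.0141, -0.0301],
    [0, -0.0116, -0.0084, 0.0048, 0.0001, -0.0141, -0.0301],
    [0, -0.0116, -0.0084, 0.0048, 0.0001, -0.0141, -0.0301],
    [0, -0.0116, -0.0084, 0.0048, 0.0001, -0.0141, -0.0301],
    [0, -0.0116, -0.0084, 0.0048, 0.0001, -0.0141, -0.0301],
    [0, -0.0116, -0.0084, 0.0048, 0.0001, -0.0141, -0.0301],
    [0, -0.0116, -0.0084, 0.0048, 0.0001, -0.0141, -0.0301],
    [0, -0.0116, -0.0084, 0.0048, 0.0001, -0.0141, -0.0301],
    [0, -0.0116, -0.0084, 0.0048, 0.0001, -0.0141, -0.0301],
    [0, -0.0116, -0.0084, 0.0048, 0.0001, -0.0141, -0.0301],
    [0, -0.0116, -0.0084, 0.0048, 0.0001, -0.0141, -0.0301],
    [0, -0.0116, -0.0084, 0.0048, 0.0001, -0.0141, -0.0301],
    [0, -0.0116, -0.0084, 0.0048, 0.0001, -0.0141, -0.0301],
    [0, -0.0116, -0.0084, 0.0048, 0.0001, -0.0141, -0.0301],
    [0, -0.0116, -0.0084, 0.0048, 0.0001, -0.0141, -0.0301],
    [0, -0.0116, -0.0084, 0.0048, 0.0001, -0.0141, -0.0301],
    [0, -0.0116, -0.0084, 0.0048, 0.0001, -0.0141, -0.0301],
  ],
)

```text
time_s: 10.83
tcp_pos: [0.6459, -0.1454, 0.2943]
eef_rot: [-155.2, -0.1, -62.3]
contact_force: [0.2, -0.2, -5.6]
gripper_width: 0.0135
gripper_force: 60.0
```

Emit:
apply_moves(
  targets=[
    [0, -0.0116, -0.0084, 0.0048, 0.0001, -0.0141, -0.0301],
    [0, -0.0116, -0.0084, 0.0048, 0.0001, -0.0141, -0.0301],
    [0, -0.0116, -0.0084, 0.0048, 0.0001, -0.0141, -0.0301],
    [0, -0.0116, -0.0084, 0.0048, 0.0001, -0.0141, -0.0301],
    [0, -0.0116, -0.0084, 0.0048, 0.0001, -0.0141, -0.0301],
    [0, -0.0116, -0.0084, 0.0048, 0.0001, -0.0141, -0.0301],
    [0, -0.0116, -0.0084, 0.0048, 0.0001, -0.0141, -0.0301],
    [0, -0.0116, -0.0084, 0.0048, 0.0001, -0.0141, -0.0301],
    [0, -0.0116, -0.0084, 0.0048, 0.0001, -0.0141, -0.0301],
    [0, -0.0116, -0.0084, 0.0048, 0.0001, -0.0141, -0.0301],
    [0, -0.0116, -0.0084, 0.0048, 0.0001, -0.0141, -0.0301],
    [0, -0.0116, -0.0084, 0.0048, 0.0001, -0.0141, -0.0301],
    [0, -0.0116, -0.0084, 0.0048, 0.0001, -0.0141, -0.0301],
    [0, -0.0116, -0.0084, 0.0048, 0.0001, -0.0141, -0.0301],
    [0, -0.0116, -0.0084, 0.0048, 0.0001, -0.0141, -0.0301],
    [0, -0.0116, -0.0084, 0.0048, 0.0001, -0.0141, -0.0301],
    [0, -0.0116, -0.0084, 0.0048, 0.0001, -0.0141, -0.0301],
    [0, -0.0116, -0.0084, 0.0048, 0.0001, -0.0141, -0.0301],
    [0, -0.0116, -0.0084, 0.0048, 0.0001, -0.0141, -0.0301],
    [0, -0.0116, -0.0084, 0.0048, 0.0001, -0.0141, -0.0301],
  ],
)

```text
time_s: 12.5
tcp_pos: [0.5651, 0.131, 0.278]
eef_rot: [-155.1, 0.0, -2.5]
contact_force: [0.2, -0.3, -6.0]
gripper_width: 0.0136
gripper_force: 60.0
```

Emit:
apply_moves(
  targets=[
    [0, -0.0116, -0.0084, 0.0048, 0.0001, -0.0141, -0.0301],
    [0, -0.0076, -0.0056, 0.0032, 0, -0.0094, -0.0201],
    [0, -0.004, -0.0028, 0.0016, 0, -0.0047, -0.01],
    [0, 0, 0, 0, 0, 0, 0],
    [0, 0, 0, 0, 0, 0, 0],
    [0, 0, 0, 0, 0, 0, 0],
  ],
)

```text
time_s: 13.0
tcp_pos: [0.543, 0.1497, 0.2782]
eef_rot: [-155.0, -0.1, 3.3]
contact_force: [-0.7, 1.0, -5.9]
gripper_width: 0.0138
gripper_force: 60.0
```

```bash
python3 st.py; python3 - <<'E'
from plan3 import *
from plant import capture
for n in ("top","scene","wrist"):
    c=capture(n); np.savez(n+"3.npz",**c)
t=np.load("top3.npz")["frame"][60:260,60:380]; s=np.load("scene3.npz")["frame"][60:260,260:520]; w=np.load("wrist3.npz")["frame"][::2,::2]
im=np.vstack([cv2.resize(t,(560,350)),np.hstack([s,cv2.resize(w,(300,200))])]); cv2.imwrite("pics/pre.png",im[:,:,::-1])
s=get_state(); p,R=tcp(s); M=R.as_matrix()
G=graspR(0).inv(); trayR=R*G; e=trayR.as_euler('zyx',degrees=True); print("tray yaw,pitch,roll",e)
lip=p+.009*M[:,2]+trayR.apply([.113,0,-.097]); print("lip",lip,"in bin",Ro.from_euler('z',-6.5,degrees=True).apply(lip-B))
rows=[]
lipT=R.inv().apply(lip-p); 
for dth in (3,2): 
    dR=Ro.from_euler('x',-dth,degrees=True); sh=lipT-dR.apply(lipT); print(dth,"row",np.r_[sh,-dth/90,0,0]); rows.append(np.r_[sh,-dth/90,0,0].round(4))
sim(p,R,s["joints"],[(26,rows[0])])
E
```

```text
13.0 [ 18.14   8.84  -4.8  -25.48 -71.35  82.36] [0.543  0.1497 0.2782] [-155.04   -0.05    3.28] w 0.0138 60.0 [-0.7  1.  -5.9]
tray yaw,pitch,roll [93.2961 -0.0492 -0.0265]
lip [0.5362 0.2662 0.1731] in bin [ 0.02   -0.0564  0.1731]
3 row [ 0.     -0.0077 -0.003  -0.0333  0.      0.    ]
2 row [ 0.     -0.0051 -0.0021 -0.0222  0.      0.    ]
0 4 [0.541 0.181 0.305] [ 32.2   7.6  -5.7  -9.2 -72.   63.6] err 0.0 0.0 dq/s 43
0 9 [0.539 0.218 0.323] [ 43.8  10.5  -4.9   3.9 -77.9  48.6] err 0.0 0.0 dq/s 31
0 14 [0.537 0.259 0.33 ] [ 52.4  16.6  -2.1  13.  -86.7  38.4] err 0.0 0.0 dq/s 23
0 19 [0.534 0.3   0.327] [ 58.5  24.8   1.6  19.3 -96.3  31.9] err 0.0 0.0 dq/s 23
0 24 [0.532 0.338 0.313] [  62.5   34.1    5.5   24.  -105.6   27.8] err 0.0 0.0 dq/s 23
0 25 [0.532 0.346 0.309] [  63.1   36.     6.2   24.9 -107.4   27.1] err 0.0 0.0 dq/s 23
```

View pics/pre.png

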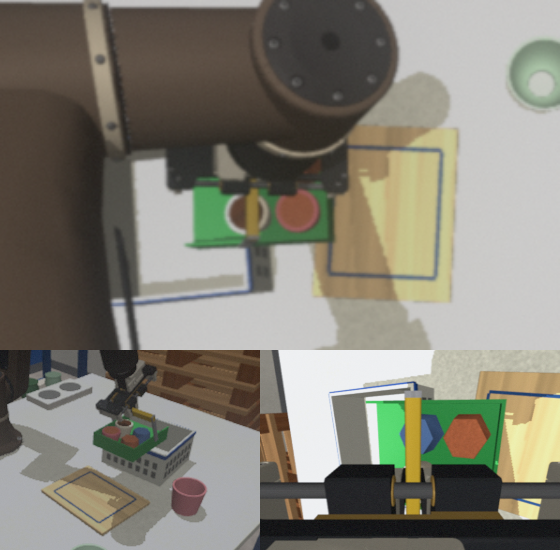

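The tray is above the crate with its lip past the near wall and all four pieces still in. I nudge it to the centre line, then start tilting.

Emit:
apply_moves(
  targets=[
    [0, -0.005, -0.0027, 0.0013, 0, 0, 0],
    [0, -0.005, -0.0027, 0.0013, 0, 0, 0],
    [0, -0.005, -0.0027, 0.0013, 0, 0, 0],
    [0, -0.005, -0.0027, 0.0013, 0, 0, 0],
    [0, 0, -0.0077, -0.003, -0.0333, 0, 0],
    [0, 0, -0.0077, -0.003, -0.0333, 0, 0],
    [0, 0, -0.0077, -0.003, -0.0333, 0, 0],
    [0, 0, -0.0077, -0.003, -0.0333, 0, 0],
    [0, 0, -0.0077, -0.003, -0.0333, 0, 0],
    [0, 0, -0.0077, -0.003, -0.0333, 0, 0],
    [0, 0, -0.0077, -0.003, -0.0333, 0, 0],
    [0, 0, -0.0077, -0.003, -0.0333, 0, 0],
    [0, 0, -0.0077, -0.003, -0.0333, 0, 0],
    [0, 0, -0.0077, -0.003, -0.0333, 0, 0],
    [0, 0, 0, 0, 0, 0, 0],
    [0, 0, 0, 0, 0, 0, 0],
  ],
)

```text
time_s: 14.48
tcp_pos: [0.517, 0.231, 0.3219]
eef_rot: [175.1, 0.0, 3.5]
contact_force: [-0.3, -0.7, -4.9]
gripper_width: 0.0135
gripper_force: 60.0
```

```bash
cat > lip.py <<'E'
from plan3 import *
s=get_state(); p,R=tcp(s); M=R.as_matrix(); trayR=R*graspR(0).inv(); x=trayR.apply([1,0,0])
lip=p+.009*M[:,2]+trayR.apply([.113,0,-.097]); print("tilt",np.degrees(np.arcsin(-x[2])),"yaw",np.degrees(np.arctan2(x[1],x[0])),"lip in bin",Ro.from_euler('z',-6.5,degrees=True).apply(lip-B))
print("down 10mm",R.inv().apply([0,0,-.01]),"binx 10mm",R.inv().apply(Ro.from_euler('z',6.5,degrees=True).apply([.01,0,0])),"biny",R.inv().apply(Ro.from_euler('z',6.5,degrees=True).apply([0,.01,0])))
E
python3 st.py; python3 lip.py
```

```text
14.48 [ 46.28   9.12  -6.53   3.69 -77.72  46.3 ] [0.517  0.231  0.3219] [175.08   0.     3.47] w 0.0135 60.0 [-0.3 -0.7 -4.9]
tilt 29.919939893509383 yaw 93.47640753707071 lip in bin [-0.0006 -0.0405  0.1725]
down 10mm [ 0.     -0.0009  0.01  ] binx 10mm [ 0.01   -0.0005 -0.    ] biny [-0.0005 -0.0099 -0.0009]
```

Emit:
apply_moves(
  targets=[
    [0, 0, -0.0007, 0.0075, 0, 0, 0],
    [0, 0, -0.0007, 0.0075, 0, 0, 0],
    [0, 0, -0.0077, -0.003, -0.0333, 0, 0],
    [0, 0, -0.0077, -0.003, -0.0333, 0, 0],
    [0, 0, -0.0077, -0.003, -0.0333, 0, 0],
    [0, 0, -0.0051, -0.002, -0.0222, 0, 0],
    [0, 0, -0.0051, -0.002, -0.0222, 0, 0],
    [0, 0, -0.0051, -0.002, -0.0222, 0, 0],
    [0, 0, -0.0051, -0.002, -0.0222, 0, 0],
    [0, 0, -0.0051, -0.002, -0.0222, 0, 0],
    [0, 0, -0.0051, -0.002, -0.0222, 0, 0],
    [0, 0, -0.0051, -0.002, -0.0222, 0, 0],
    [0, 0, -0.0051, -0.002, -0.0222, 0, 0],
    [0, 0, -0.0051, -0.002, -0.0222, 0, 0],
    [0, 0, -0.0051, -0.002, -0.0222, 0, 0],
    [0, 0, 0, 0, 0, 0, 0],
    [0, 0, 0, 0, 0, 0, 0],
    [0, 0, 0, 0, 0, 0, 0],
    [0, 0, 0, 0, 0, 0, 0],
    [0, 0, 0, 0, 0, 0, 0],
  ],
)

```text
time_s: 16.15
tcp_pos: [0.5133, 0.3076, 0.3121]
eef_rot: [146.1, -0.1, 3.3]
contact_force: [-0.9, 0.5, -2.2]
gripper_width: 0.0133
gripper_force: 60.0
```

```bash
python3 st.py; python3 lip.py
```

```text
16.15 [ 60.18  23.87  -0.65  17.87 -94.59  29.9 ] [0.5133 0.3076 0.3121] [146.1   -0.07   3.32] w 0.0133 60.0 [-0.9  0.5 -2.2]
tilt 58.904038894185774 yaw 93.20506272723607 lip in bin [ 0.0004 -0.0424  0.1578]
down 10mm [-0.     -0.0056  0.0083] binx 10mm [ 0.01   -0.0005 -0.0003] biny [-0.0006 -0.0083 -0.0056]
```

Emit:
apply_moves(
  targets=[
    [0, 0, -0.0077, -0.003, -0.0333, 0, 0],
    [0, 0, -0.0077, -0.003, -0.0333, 0, 0],
    [0, 0, -0.0077, -0.003, -0.0333, 0, 0],
    [0, 0, -0.0077, -0.003, -0.0333, 0, 0],
    [0, 0, -0.0077, -0.003, -0.0333, 0, 0],
    [0, 0, -0.0077, -0.003, -0.0333, 0, 0],
    [0, 0, 0, 0, 0, 0, 0],
    [0, 0, 0, 0, 0, 0, 0],
    [0, 0, 0, 0, 0, 0, 0],
    [0, 0, 0, 0, 0, 0, 0],
    [0, 0, 0, 0, 0, 0, 0],
    [0, 0, 0, 0, 0, 0, 0],
  ],
)

```text
time_s: 17.15
tcp_pos: [0.5107, 0.3538, 0.2956]
eef_rot: [128.2, -0.1, 3.3]
contact_force: [0.0, -0.3, -2.5]
gripper_width: 0.0133
gripper_force: 60.0
```

```bash
python3 st.py; python3 lip.py; python3 - <<'E'
from plan3 import *
from plant import capture
for n in ("top","scene","wrist"):
    c=capture(n); np.savez(n+"4.npz",**c)
t=np.load("top4.npz")["frame"][60:260,60:380]; s=np.load("scene4.npz")["frame"][60:260,260:520]; w=np.load("wrist4.npz")["frame"][::2,::2]
im=np.vstack([cv2.resize(w,(560,350)),np.hstack([s,cv2.resize(t,(300,200))])]); cv2.imwrite("pics/pour.png",im[:,:,::-1])
E
```

```text
17.15 [  64.81   35.38    4.71   23.05 -106.18   25.26] [0.5107 0.3538 0.2956] [128.17  -0.09   3.32] w 0.0133 60.01 [ 0.  -0.3 -2.5]
tilt 76.82628652938837 yaw 92.93123542073315 lip in bin [ 0.0005 -0.0421  0.1579]
down 10mm [-0.     -0.0079  0.0062] binx 10mm [ 0.01   -0.0004 -0.0004] biny [-0.0006 -0.0062 -0.0078]
```

View pics/pour.png

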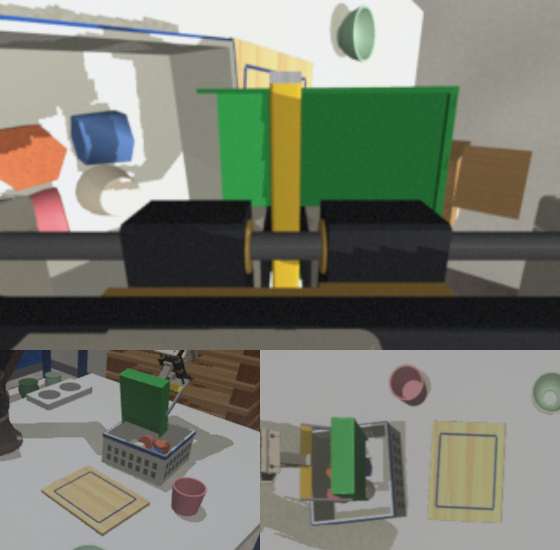

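The wrist view shows the terracotta, blue, cream and pink pieces all lying in the crate, at about (30,155), (100,135), (105,190) and (50,210). The tray is empty. Next I plan the return to the board.

```bash
cat > b.py <<'E'
from plan3 import *
s=get_state(); p,R=tcp(s)
p,R,q=sim(p,R,s["joints"],[(5,[0,.0095,-.0074,0,0,0]),(11,[0,0,0,.0776,0,0])])
yaw=178.8; R1=graspR(yaw); g=np.array([.532,.0225,.127])+Ro.from_euler('z',yaw,degrees=True).apply([-.018,0,0])
p1=g-.009*R1.as_matrix()[:,2]+[0,0,.06]; row=screw(p,R,p1,R1,26); print(p1,row)
sim(p,R,q,[(26,row.round(4))])
E
python3 b.py
```

```text
0 4 [0.511 0.354 0.355] [  64.7   33.5    8.7   23.9 -111.6   27.8] err 0.0 0.0 dq/s 13
1 4 [0.511 0.354 0.355] [ 58.4  18.9   6.4   9.7 -91.4  34. ] err 0.0 0.0 dq/s 52
1 9 [0.511 0.354 0.355] [ 44.2   8.1   1.7 -14.1 -72.2  52.1] err 0.0 0.0 dq/s 73
1 10 [0.511 0.354 0.355] [ 40.1   7.    1.2 -21.  -69.9  58.1] err 0.0 0.0 dq/s 83
[0.5538 0.022  0.1952] [-0.0085  0.0128  0.0008  0.     -0.0154 -0.0331]
0 4 [0.478 0.291 0.325] [ 34.2   7.1  -1.1 -24.8 -76.5  80.4] err 0.0 0.0 dq/s 53
0 9 [0.465 0.222 0.294] [ 28.2   9.4  -2.3 -24.9 -82.7 102.2] err 0.0 0.0 dq/s 52
0 14 [0.473 0.152 0.263] [ 23.2  13.6  -2.3 -21.6 -87.2 123. ] err 0.0 0.0 dq/s 49
0 19 [0.499 0.087 0.233] [ 19.7  19.1  -1.  -15.9 -89.3 142.3] err 0.0 0.0 dq/s 45
0 24 [0.543 0.032 0.202] [ 17.5  25.2   1.3  -9.1 -89.4 159.9] err 0.0 0.0 dq/s 41
0 25 [0.554 0.023 0.196] [ 17.2  26.4   1.9  -7.6 -89.2 163.3] err 0.0 0.0 dq/s 40
```

Emit:
apply_moves(
  targets=[
    [0, 0, 0.0095, -0.0074, 0, 0, 0],
    [0, 0, 0.0095, -0.0074, 0, 0, 0],
    [0, 0, 0.0095, -0.0074, 0, 0, 0],
    [0, 0, 0.0095, -0.0074, 0, 0, 0],
    [0, 0, 0.0095, -0.0074, 0, 0, 0],
    [0, 0, 0, 0, 0.071, 0, 0],
    [0, 0, 0, 0, 0.071, 0, 0],
    [0, 0, 0, 0, 0.071, 0, 0],
    [0, 0, 0, 0, 0.071, 0, 0],
    [0, 0, 0, 0, 0.071, 0, 0],
    [0, 0, 0, 0, 0.071, 0, 0],
    [0, 0, 0, 0, 0.071, 0, 0],
    [0, 0, 0, 0, 0.071, 0, 0],
    [0, 0, 0, 0, 0.071, 0, 0],
    [0, 0, 0, 0, 0.071, 0, 0],
    [0, 0, 0, 0, 0.071, 0, 0],
    [0, 0, 0, 0, 0.071, 0, 0],
    [0, 0, 0, 0, 0, 0, 0],
    [0, 0, 0, 0, 0, 0, 0],
  ],
)

```text
time_s: 18.88
tcp_pos: [0.5109, 0.3518, 0.356]
eef_rot: [-155.3, -0.1, 3.2]
contact_force: [-0.2, 0.1, -2.4]
gripper_width: 0.0136
gripper_force: 60.0
```

```bash
python3 st.py; cat > b.py <<'E'
from plan3 import *
s=get_state(); p,R=tcp(s); q=s["joints"]
yaw=178.8; R1=graspR(yaw); g=np.array([.532,.0225,.127])+Ro.from_euler('z',yaw,degrees=True).apply([-.018,0,0])
p1=g-.009*R1.as_matrix()[:,2]+[0,0,.165]; row=screw(p,R,p1,R1,26); print(p1,row)
sim(p,R,q,[(26,row.round(4))])
E
python3 b.py
```

```text
18.88 [ 40.07   6.93   1.23 -20.76 -70.11  57.86] [0.5109 0.3518 0.356 ] [-155.33   -0.08    3.23] w 0.0136 60.0 [-0.2  0.1 -2.4]
[0.5538 0.022  0.3002] [-0.0084  0.0111 -0.0028  0.0001 -0.0154 -0.0332]
0 4 [0.479 0.289 0.346] [ 34.1   6.5   0.8 -24.4 -78.8  79.2] err 0.0 0.0 dq/s 51
0 9 [0.467 0.221 0.335] [ 28.2   8.2   1.4 -24.5 -87.3 100.1] err 0.0 0.0 dq/s 50
0 14 [0.474 0.151 0.325] [ 23.2  11.6   3.2 -21.5 -94.1 120.3] err 0.0 0.0 dq/s 48
0 19 [0.501 0.086 0.314] [ 19.6  16.4   5.9 -16.  -98.6 139.8] err 0.0 0.0 dq/s 46
0 24 [0.545 0.032 0.303] [  17.5   21.8    9.5   -9.2 -100.9  158.2] err 0.0 0.0 dq/s 43
0 25 [0.555 0.023 0.301] [  17.2   22.9   10.3   -7.7 -101.1  161.7] err 0.0 0.0 dq/s 43
```

Emit:
apply_moves(
  targets=[
    [0, -0.0084, 0.0111, -0.0028, 0.0001, -0.0154, -0.0332],
    [0, -0.0084, 0.0111, -0.0028, 0.0001, -0.0154, -0.0332],
    [0, -0.0084, 0.0111, -0.0028, 0.0001, -0.0154, -0.0332],
    [0, -0.0084, 0.0111, -0.0028, 0.0001, -0.0154, -0.0332],
    [0, -0.0084, 0.0111, -0.0028, 0.0001, -0.0154, -0.0332],
    [0, -0.0084, 0.0111, -0.0028, 0.0001, -0.0154, -0.0332],
    [0, -0.0084, 0.0111, -0.0028, 0.0001, -0.0154, -0.0332],
    [0, -0.0084, 0.0111, -0.0028, 0.0001, -0.0154, -0.0332],
    [0, -0.0084, 0.0111, -0.0028, 0.0001, -0.0154, -0.0332],
    [0, -0.0084, 0.0111, -0.0028, 0.0001, -0.0154, -0.0332],
    [0, -0.0084, 0.0111, -0.0028, 0.0001, -0.0154, -0.0332],
    [0, -0.0084, 0.0111, -0.0028, 0.0001, -0.0154, -0.0332],
    [0, -0.0084, 0.0111, -0.0028, 0.0001, -0.0154, -0.0332],
    [0, -0.0084, 0.0111, -0.0028, 0.0001, -0.0154, -0.0332],
    [0, -0.0084, 0.0111, -0.0028, 0.0001, -0.0154, -0.0332],
    [0, -0.0084, 0.0111, -0.0028, 0.0001, -0.0154, -0.0332],
    [0, -0.0084, 0.0111, -0.0028, 0.0001, -0.0154, -0.0332],
    [0, -0.0084, 0.0111, -0.0028, 0.0001, -0.0154, -0.0332],
    [0, -0.0084, 0.0111, -0.0028, 0.0001, -0.0154, -0.0332],
    [0, -0.0084, 0.0111, -0.0028, 0.0001, -0.0154, -0.0332],
  ],
)

```text
time_s: 20.55
tcp_pos: [0.5013, 0.0882, 0.3127]
eef_rot: [-155.1, 0.2, 69.5]
contact_force: [0.1, 0.3, -2.9]
gripper_width: 0.0138
gripper_force: 60.0
```

Emit:
apply_moves(
  targets=[
    [0, -0.0084, 0.0111, -0.0028, 0.0001, -0.0154, -0.0332],
    [0, -0.0084, 0.0111, -0.0028, 0.0001, -0.0154, -0.0332],
    [0, -0.0084, 0.0111, -0.0028, 0.0001, -0.0154, -0.0332],
    [0, -0.0084, 0.0111, -0.0028, 0.0001, -0.0154, -0.0332],
    [0, -0.0084, 0.0111, -0.0028, 0.0001, -0.0154, -0.0332],
    [0, -0.0084, 0.0111, -0.0028, 0.0001, -0.0154, -0.0332],
    [0, 0, 0, 0, 0, 0, 0],
    [0, 0, 0, 0, 0, 0, 0],
    [0, 0, 0, 0, 0, 0, 0],
  ],
)

```text
time_s: 21.3
tcp_pos: [0.5555, 0.0259, 0.2996]
eef_rot: [-155.0, 0.1, 89.0]
contact_force: [-0.4, 1.2, -3.0]
gripper_width: 0.0135
gripper_force: 60.0
```

```bash
python3 st.py; cat > d.py <<'E'
from plan3 import *
import sys
s=get_state(); p,R=tcp(s); q=s["joints"]; h=float(sys.argv[1])
yaw=178.8; R1=graspR(yaw); g=np.array([.532,.0225,.127])+Ro.from_euler('z',yaw,degrees=True).apply([-.018,0,0])
p1=g-.009*R1.as_matrix()[:,2]+[0,0,h]; print("err pos",p1-p,"rel",rel(p,R,p1,R1)); print("down10",R.inv().apply([0,0,-.01]))
E
python3 d.py 0.06; python3 - <<'E'
from h import *; from plant import capture
for n in ("top","scene","wrist"):
    c=capture(n); np.savez(n+"5.npz",**c)
s=np.load("scene5.npz")["frame"][60:260,260:520]; t=np.load("top5.npz")["frame"][60:260,180:440]
cv2.imwrite("pics/b5.png",np.hstack([cv2.resize(x,(400,308),interpolation=cv2.INTER_CUBIC) for x in (s,t)])[:,:,::-1])
E
```

```text
21.3 [  17.5    23.02   10.28   -7.77 -101.06  161.6 ] [0.5555 0.0259 0.2996] [-154.99    0.1    89.  ] w 0.0135 60.0 [-0.4  1.2 -3. ]
err pos [-0.0017 -0.0038 -0.1045] rel (array([-3.6632, 42.7063, 95.3572]), array([-0.0142,  0.1727,  0.1428]))
down10 [0.     0.0042 0.0091]
```

View pics/b5.png

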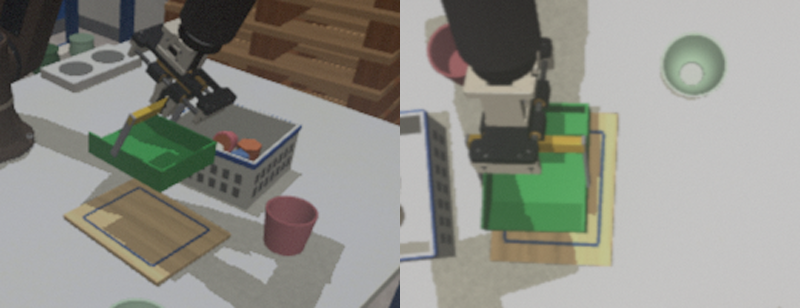

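The empty tray hangs above the board and the pieces are in the crate. I descend to about 30 mm above the board, then check level by depth.

Emit:
apply_moves(
  targets=[
    [0, -0.0009, 0.0053, 0.0119, 0, 0, 0],
    [0, -0.0009, 0.0053, 0.0119, 0, 0, 0],
    [0, -0.0009, 0.0053, 0.0119, 0, 0, 0],
    [0, -0.0009, 0.0053, 0.0119, 0, 0, 0],
    [0, 0, 0.0053, 0.0119, 0, 0, 0],
    [0, 0, 0.0053, 0.0119, 0, 0, 0],
    [0, 0, 0.0053, 0.0119, 0, 0, 0],
    [0, 0, 0.0053, 0.0119, 0, 0, 0],
    [0, 0, 0.0042, 0.0091, 0, 0, 0],
    [0, 0, 0.0042, 0.0091, 0, 0, 0],
    [0, 0, 0.0042, 0.0091, 0, 0, 0],
    [0, 0, 0, 0, 0, 0, 0],
    [0, 0, 0, 0, 0, 0, 0],
    [0, 0, 0, 0, 0, 0, 0],
  ],
)

```text
time_s: 22.62
tcp_pos: [0.5538, 0.0216, 0.1658]
eef_rot: [-155.0, 0.0, 89.0]
contact_force: [0.5, -0.2, -3.3]
gripper_width: 0.013
gripper_force: 60.0
```

```bash
python3 st.py; python3 d.py 0; python3 - <<'E'
from h import *; from plant import capture
np.set_printoptions(precision=4,suppress=True)
for n in ("top","scene","wrist"):
    c=dict(capture(n)); np.savez(n+"6.npz",**c); P=cloud(c); hsv=cv2.cvtColor(c["frame"],cv2.COLOR_RGB2HSV)
    m=(hsv[...,0]>45)&(hsv[...,0]<80)&(hsv[...,1]>100)&(c["range_z"]>0)&(np.abs(P[...,0]-.53)<.15)&(np.abs(P[...,1]-.02)<.12)&(P[...,2]<.12)
    m=cv2.erode(m.astype(np.uint8),np.ones((3,3)))>0
    q=P[m]
    if len(q)<50: print(n,len(q));continue
    zf=np.percentile(q[:,2],30); f=q[(np.abs(q[:,2]-zf)<.012)&(q[:,0]>.49)]
    for _ in range(3):
        A=np.c_[f[:,:2]-[.53,.02],np.ones(len(f))]; k=np.linalg.lstsq(A,f[:,2],rcond=None)[0]; f=f[np.abs(A@k-f[:,2])<.004]
    print(n,len(q),len(f),"slope/height",k); print(" rect",cv2.minAreaRect(q[:,:2].astype(np.float32)))
E
```

```text
22.62 [ 17.17  27.89  -0.    -7.57 -85.99 163.96] [0.5538 0.0216 0.1658] [-155.05    0.01   89.  ] w 0.013 60.0 [ 0.5 -0.2 -3.3]
err pos [ 0.      0.0005 -0.0306] rel (array([ 0.4911, 12.9365, 27.7294]), array([0.0489, 0.0899, 0.1798]))
down10 [0.     0.0042 0.0091]
top 1210 822 slope/height [ 0.0036 -0.0042  0.0458]
 rect ((0.5325774550437927, 0.016794566065073013), (0.1387205719947815, 0.17813293635845184), 88.86149597167969)
scene 762 568 slope/height [ 0.0013 -0.0031  0.0464]
 rect ((0.5352033972740173, 0.018961671739816666), (0.14818903803825378, 0.18275322020053864), 87.73388671875)
wrist 28113 18730 slope/height [ 0.0016 -0.0059  0.0448]
 rect ((0.5321260690689087, 0.040697481483221054), (0.10899872332811356, 0.18827088177204132), 89.20843505859375)
```

Emit:
apply_moves(
  targets=[
    [0, 0, 0.0021, 0.0045, 0, 0, 0],
    [0, 0, 0.0021, 0.0045, 0, 0, 0],
    [0, 0, 0.0021, 0.0045, 0, 0, 0],
    [0, 0, 0.0021, 0.0045, 0, 0, 0],
    [0, 0, 0.0021, 0.0045, 0, 0, 0],
    [0, 0, 0.0006, 0.0014, 0, 0, 0],
    [0, 0, 0.0006, 0.0014, 0, 0, 0],
    [0, 0, 0.0004, 0.0009, 0, 0, 0],
    [0, 0, 0, 0, 0, 0, 0],
    [0, 0, 0, 0, 0, 0, 0],
    [0, 0, 0, 0, 0, 0, 0],
    [0, 0, 0, 0, 0, 0, 0],
  ],
)

```text
time_s: 23.77
tcp_pos: [0.5533, 0.0215, 0.1367]
eef_rot: [-155.0, 0.0, 89.0]
contact_force: [-0.9, -0.7, 0.2]
gripper_width: 0.0134
gripper_force: 60.0
```

```bash
python3 st.py; python3 d.py 0
```

```text
23.77 [ 17.17  29.36  -1.69  -7.62 -82.89 164.38] [0.5533 0.0215 0.1367] [-155.02    0.01   89.  ] w 0.0134 60.0 [-0.9 -0.7  0.2]
err pos [ 0.0005  0.0006 -0.0016] rel (array([0.5956, 1.1152, 1.2175]), array([0.0188, 0.089 , 0.1762]))
down10 [0.     0.0042 0.0091]
```

The weight is now on the board (force -3 to 0). I hold, release and back out along the fingers.

Emit:
apply_moves(
  targets=[
    [0, 0, 0.0002, 0.0005, 0, 0, 0],
    [0, 0, 0, 0, 0, 0, 0],
    [0, 0, 0, 0, 0, 0, 0],
    [0, 0, 0, 0, 0, 0, 0],
    [0.2, 0, 0, 0, 0, 0, 0],
    [0.4, 0, 0, 0, 0, 0, 0],
    [0.6, 0, 0, 0, 0, 0, 0],
    [0.6, 0, 0, 0, 0, 0, 0],
    [0.6, 0, 0, 0, 0, 0, 0],
    [0.6, 0, 0, 0, 0, 0, 0],
    [0.6, 0, 0, 0, 0, 0, 0],
    [0.6, 0, 0, 0, 0, 0, 0],
  ],
)

```text
time_s: 24.77
tcp_pos: [0.5533, 0.0216, 0.1358]
eef_rot: [-155.0, 0.0, 89.0]
contact_force: [-0.3, -0.2, 0.2]
gripper_width: 0.0517
gripper_force: 0.0
```

```bash
python3 st.py
```

```text
24.77 [ 17.18  29.42  -1.72  -7.64 -82.81 164.38] [0.5533 0.0216 0.1358] [-155.      0.     88.99] w 0.0517 0.0 [-0.3 -0.2  0.2]
```

Emit:
apply_moves(
  targets=[
    [0.7, 0, 0, -0.006, 0, 0, 0],
    [0.7, 0, 0, -0.012, 0, 0, 0],
    [0.7, 0, 0, -0.015, 0, 0, 0],
    [0.7, 0, 0, -0.015, 0, 0, 0],
    [0.7, 0, 0, -0.015, 0, 0, 0],
    [0.7, 0, 0, -0.015, 0, 0, 0],
    [0.7, 0, 0, -0.015, 0, 0, 0],
    [0.7, 0, 0, -0.015, 0, 0, 0],
    [0.7, 0, 0, -0.015, 0, 0, 0],
    [0.7, 0, 0, -0.015, 0, 0, 0],
    [0.7, 0, 0, 0, 0, 0, 0],
    [0.7, 0, 0, 0, 0, 0, 0],
    [0.7, 0, 0, 0, 0, 0, 0],
    [0.7, 0, 0, 0, 0, 0, 0],
  ],
)

```text
time_s: 25.93
tcp_pos: [0.611, 0.0205, 0.2602]
eef_rot: [-154.9, 0.0, 89.0]
contact_force: [0.1, 0.4, 0.1]
gripper_width: 0.0613
gripper_force: 0.0
```

```bash
python3 st.py; python3 - <<'E'
from h import *; from plant import capture
for n in ("top","scene"):
    c=capture(n); np.savez(n+"7.npz",**c)
s=np.load("scene7.npz")["frame"][60:260,260:520]; t=np.load("top7.npz")["frame"][60:260,100:360]
cv2.imwrite("pics/end.png",np.hstack([cv2.resize(x,(400,308),interpolation=cv2.INTER_CUBIC) for x in (s,t)])[:,:,::-1])
E
```

```text
25.93 [ 15.78  29.45  15.2   -7.13 -99.8  163.49] [0.611  0.0205 0.2602] [-154.93    0.01   88.99] w 0.0613 0.0 [0.1 0.4 0.1]
```

View pics/end.png

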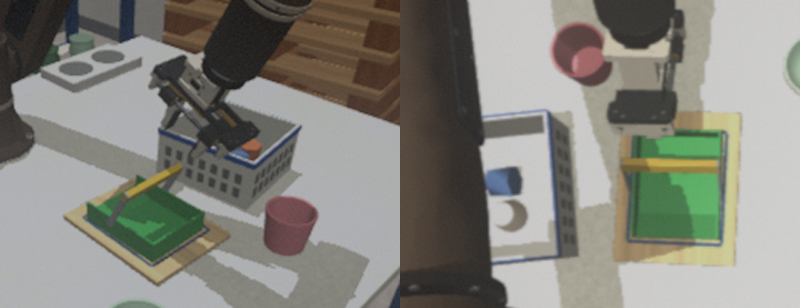

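The tray stands inside the blue outline, at (675,185) in the right half of the picture. The gripper is clear of it and the pieces are in the crate.

```bash
python3 -c "
from plant import close_job
print(close_job())"
```

```text
the job is handed in; nothing more can be done
None
```

I tipped all four pieces into the scrap crate, set the empty tray upright inside the board's blue outline and let go, then handed the job in after about 26 s of robot time; no verdict came back.

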